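Clamp the cut window profiles in the jig

TASK

Get the cut profiles ready for drilling: lift the extension bar off the rubber mat and use it on the short lever of the green jig to throw the toggle clamp open, then lay every long square tube from the bin in the jig, one to a lane, flat on the bed between fence and jaw, and let go of them. Then throw the clamp shut again with the bar, past its dead point and fully home, so that the jaw presses the tubes against the fence, and lay the bar back on the mat. Move the lever only with the bar, never with the gripper; leave the other offcuts in the bin and the other things on the bench alone.

Things in the scene. Friction and masses are not known exactly. Their poses are not given: they have to be found in the camera images.
- jig: fixed green clamping jig. Origin on the bench below the middle of its three lanes, z up, lanes along its y. Bed top 12 mm high; lanes 44 mm wide, centred at x = -62, 0, +62 mm, parted and flanked by black ribs 18 mm wide, 8 mm above the bed. Base plate x -105 to 105, y -85 to 190 mm; post of 22 mm radius at y = 150 mm carries the lever.
- fence (a point): middle of the inner face of the jig's steel fence, at y = -65 mm in the jig, 32 mm above the bench; fence top 52 mm high, 18 mm thick, across all lanes. A tube pressed against it has its middle at y = -10 mm in the jig
- jaw_face (a point): middle of the rubber face of the jaw (190 mm wide, 22 to 56 mm high) at the other end of the lanes: at y = +42 mm in the jig with the clamp closed and empty, about +70 mm open (22 mm per rad of the lever). The rubber gives up to 6 mm at 1.2 N per mm, starting at 2.4 N
- lever (a joint): toggle clamp lever about its vertical pivot, rad: 0 closed (stop), 1.3 open (stop), dead point 0.65. A spring drives it from the dead point to the nearer stop, about 1.4 N m per rad near it, 0.5 N m at the stops, damped 0.35 N m s/rad. At 0.65 it points along the jig's +y; growing values turn it counter-clockwise seen from above (at 0 it points 0.65 rad clockwise of +y)
- pivot (a point): point on the lever's vertical pivot axis, at the lever's mid-height (75 mm above the bench); a boss of 21 mm radius, top 86 mm high, surrounds it
- lever_tip (a point): centre of the outer end of the lever stub, 75 mm from the pivot axis; its x axis points outward along the stub. The stub is a steel bar 14 mm wide and 14 mm high (68 to 82 mm above the bench), bare from 21 to 75 mm from the axis
- bar: loose extension bar: straight steel channel, open side down, 200 mm long, outside 34 mm wide, 26 mm high, inside 26 mm wide, 22 mm deep, same end for end, about 0.3 kg. Origin: centre of its underside (lower edges of the flanges); x along it, z away from the open side. Drops over the lever stub from above, 6 mm play each side; then its underside is 60 mm above the bench
- mat: black rubber mat fixed on the bench, 270 x 100 mm, 3 mm thick; origin: centre of its underside, x along its length. The bar's home
- bin: grey shallow steel bin, fixed, outside 260 mm (its x) by 225 mm (its y), 24 mm high, walls and floor 5 mm; origin: centre of its underside. It holds the tubes and other offcuts, lying along its x in two rows of three with gaps of about 25 to 30 mm side by side
- tube1: aluminium square tube, 36 x 36 mm, 110 mm long, 3 mm wall, 0.1 to 0.2 kg, in the bin at the start (may be absent: then None; 2 or 3 of tube1 to tube3 are there). Origin: centre of its underside as first laid; x along its length.
- tube2: aluminium square tube, 36 x 36 mm, 110 mm long, 3 mm wall, 0.1 to 0.2 kg, in the bin at the start (may be absent: then None; 2 or 3 of tube1 to tube3 are there). Origin: centre of its underside as first laid; x along its length.
- tube3: aluminium square tube, 36 x 36 mm, 110 mm long, 3 mm wall, 0.1 to 0.2 kg, in the bin at the start (may be absent: then None; 2 or 3 of tube1 to tube3 are there). Origin: centre of its underside as first laid; x along its length.
- tube1_mid (a point): centre of tube1 (18 mm from each long face); x along the tube
- tube2_mid (a point): centre of tube2 (18 mm from each long face); x along the tube
- tube3_mid (a point): centre of tube3 (18 mm from each long face); x along the tube
- offcut: short offcut of the same square tube, 36 x 36 mm, only 60 mm long; stays in the bin; origin: centre of its underside, x along its length
- angle: aluminium angle (L section), 36 x 36 mm, 110 mm long; stays in the bin; origin: centre of its underside, x along its length
- rod: solid round aluminium rod, 34 mm diameter, 110 mm long; stays in the bin; origin: on its underside as first laid (so it turns with the rod), x along its length
- spray: spray can, 56 mm diameter, 160 mm high, upright on the bench; leave alone
- mallet: hammer lying on the bench; leave alone
- wrench: wrench lying on the bench; leave alone
- cup: white mug, 76 mm diameter, 90 mm high; leave alone
- tape: yellow tape-measure case, 60 x 60 x 35 mm; leave alone
There are look-alikes about, which are no part of the job. Leave any red or yellow look-alike of the tube2 alone.

How it is judged:
On the way, in this order (a step that is already met when the one before it is completed fails the run):
1. the clamp is thrown open (lever beyond 1.1 rad) with the bar lifted and at the lever (value of joint lever above 1.1 rad and distance between bar and lever_tip below 0.14 m and height (world z) of bar above 0.035 m), for 0.1 s.
2. every tube lies flat in a lane of the open jig, between fence and jaw, let go (value of joint lever above 1.1 rad and z of tube1_mid in the frame of jig between 0.026 and 0.035 m and x of tube1_mid in the frame of jig between -0.072 and 0.072 m and y of tube1_mid in the frame of jig between -0.02 and 0.025 m and angle between the x axis of each of tube1, tube2, tube3 and the y axis of jig, either way round below 0.12 rad and contact force between the fingers and tube1 below 0.3 N and z of tube2_mid in the frame of jig between 0.026 and 0.035 m and x of tube2_mid in the frame of jig between -0.072 and 0.072 m and y of tube2_mid in the frame of jig between -0.02 and 0.025 m and contact force between the fingers and tube2 below 0.3 N and z of tube3_mid in the frame of jig between 0.026 and 0.035 m and x of tube3_mid in the frame of jig between -0.072 and 0.072 m and y of tube3_mid in the frame of jig between -0.02 and 0.025 m and contact force between the fingers and tube3 below 0.3 N), for 0.2 s.
3. the clamp is thrown shut (lever below 0.12 rad) with the bar lifted and at the lever (value of joint lever below 0.12 rad and distance between bar and lever_tip below 0.14 m and height (world z) of bar above 0.035 m), for 0.1 s.
At the end, for the whole second after the job is handed in: Lever closed (below 0.12 rad); every tube flat in a lane (height within 5 mm, 0.12 rad), its end within 6 mm of the fence; bar lying at rest on the mat (its middle within 90 mm lengthwise, 45 mm crosswise of the mat's); offcut, angle and rod still in the bin (value of joint lever below 0.12 rad and height (world z) of bar below 0.045 m and linear speed of each of bar, tube1, tube2, tube3 below 0.02 m/s and x of bar in the frame of mat between -0.09 and 0.09 m and y of bar in the frame of mat between -0.045 and 0.045 m and angle between bar's own x axis and vertical between 1.4 and 1.74 rad and z of tube1_mid in the frame of jig between 0.026 and 0.035 m and x of tube1_mid in the frame of jig between -0.072 and 0.072 m and y of tube1_mid in the frame of jig between -0.016 and -0.004 m and angle between the x axis of each of tube1, tube2, tube3 and the y axis of jig, either way round below 0.12 rad and z of tube2_mid in the frame of jig between 0.026 and 0.035 m and x of tube2_mid in the frame of jig between -0.072 and 0.072 m and y of tube2_mid in the frame of jig between -0.016 and -0.004 m and z of tube3_mid in the frame of jig between 0.026 and 0.035 m and x of tube3_mid in the frame of jig between -0.072 and 0.072 m and y of tube3_mid in the frame of jig between -0.016 and -0.004 m and x of offcut in the frame of bin between -0.13 and 0.13 m and y of offcut in the frame of bin between -0.1125 and 0.1125 m and z of each of offcut, angle, rod in the frame of bin below 0.05 m and x of angle in the frame of bin between -0.13 and 0.13 m and y of angle in the frame of bin between -0.1125 and 0.1125 m and x of rod in the frame of bin between -0.13 and 0.13 m and y of rod in the frame of bin between -0.1125 and 0.1125 m); the robot touches nothing.
It fails at once if the gripper or arm pushes the lever (contact force between any of the fingers, the arm and lever above 1.5 N).
It fails at once if a bystander on the bench is moved by more than 50 mm (distance of any of spray, mallet, wrench, cup, tape from where it was at the start of the episode above 0.05 m).
Of tube1, tube2, tube3 only 2 to 3 are there at a start; the rules pass over those that are not, and their reading is None.
At some moment in a run one of bar may be knocked a few centimetres aside while the robot is not near it.
Once in a run the grip may slacken for a moment while it holds something.
It also fails if it takes over 208 s, if anything falls off the work surface, if the arm or the gripper's body presses on something with over 40 N, if the wrist force passes 120 N, or if a joint passes its speed limit or range.

ROBOT

A 6-joint arm with a two-finger parallel gripper is mounted at the origin on the work surface. World frame = base frame: x ahead of the robot, y to its left, z up, the work surface at z = 0. Lengths are in m, angles in rad, forces in N, time in s.
With the tool pointing down it reaches from about 0.35 to 0.925 m from the base axis. Payload 6.4 kg.
Tool frame: the origin (TCP) lies on the mounting face of the last link; the fingertips stand 199 mm ahead of it and the grasp point (between the pads) lies 180 mm ahead of it (tips_ahead is the distance from the TCP to the fingertips, in m); z points along the fingers, y is the line along which they close (so a half turn about z gives the same grasp; the last joint's range is limited). The gripper opens to 94 mm and grips with 3 to 60 N. Pads are 16 mm wide; open, the fingers measure 119 mm over their backs; the gripper's body (75 mm by 177 mm) begins 78 mm behind the grasp point.
Start: joints at [-1.494, 0.245, 1.558, -0, 1.339, -0.174], TCP at [0.161, -0.63, 0.405] pointing down, gripper open.
Joint ranges: [-3.13, 3.13], [-1.02, 2.26], [0.13, 2.54], [-0.95, 4.09], [0.21, 2.88], [-2.74, 2.74]. Speed limits (rad/s): [2.57, 2.57, 3.14, 3.14, 3.14, 3.14].

INTERFACE

Orientations are given as a unit quaternion [x, y, z, w].
In Python, from rig import get_obs, camera, camera_params, finish_job, tips_ahead gives the robot as it stands.
- The arm moves only by the tool arm_command, never from a script. Its argument "targets" is a list of rows, each a list of 5 numbers: the opening, from 0 (shut) to 1 (fully open), then the shift along the tool's x, y, z in cm, then the turn about the tool's z in degrees. In form: [[claw, x, y, z, yaw], ...]. A call has exactly 10 rows; each row shifts and turns the commanded pose from where the row before left it, along the tool's axes as they then stand; what a row does not reach is not made up. A row lasts 1/12 s, in which the tool goes at most 41.7 mm and 7.16 degrees, less where a joint would pass 70% of its speed; a pose out of reach is approached as far as the arm can. A call with a gripper value outside its range is refused whole. The fingers move at their own pace and stop on an object; "squeeze" is the grip in N (left out, the last holds). Time passes only in rows, so rows that do not move let the fingers close, or fill a call up. It gives the time, the measured TCP pose, the force, the opening and the grip force at its end, in the units of the state.
- get_obs(): the state, without advancing time (a new reading comes with each control period).
- camera(name): name is "side" or "top" or "wrist"; returns (picture, depth): 400x640x3 uint8, red, green, blue; 400x640 float32, m along the optical axis (not along the pixel's ray), 0 where there is no reading.
- camera_params(name): a dict with "K" (3x3 intrinsics, pixels), "D" ([k1, k2, p1, p2, k3] as OpenCV has them; the pictures are not rectified), "R" (3x3) and "t" (3): a world point X has camera coordinates R X + t. Camera axes: x right, y down, z forward; pixel columns grow to the right and rows downward; lengths in m; the calibration is good to about 2 mm. A picture is of the moment at which its call begins: read the wrist's pose just before it. camera_params takes no time and is no camera call; for the wrist camera it gives the pose at the moment of the call.
- finish_job(): hands the job in; it is judged then, once.
The state is a dict: "time_s": time; "joint_pos": joint angles; "dq": joint speeds; "effort": joint torques, N m; "position": TCP position; "ee_rot": TCP orientation; "ft_force": force on the tool from outside, world axes, zero at the start; "wrist_torque": the same for the moment, N m; "width": opening from 0.0 (shut) to 1.0 (fully open); "finger_force": force on a finger pad.
Only numpy, scipy, OpenCV 4.12 (cv2) and the standard library are available. Lean on these libraries where they do the work, as an engineer would, in place of code of your own. Each camera call takes 0.05 s, during which the arm holds its last target. There are 200 camera calls.

## Working session

There is one attempt and no reset: what is moved stays moved. The work goes in short steps, Python scripts to look and compute and a tool call to move; the robot and the scene stay as the last step left them, time stands still between calls to the robot, and variables do not carry over. Pictures are saved under pics/ and viewed, at most 14 in all, crops included, and the job is handed in when it is done.

Besides the shell and the picture viewer there is one more tool, called after "Call:" in YAML: its name, and indented under it one key for each argument. arm_command: Moves the arm, as the interface text tells. Its arguments: {"type":"object","properties":{"targets":{"type":"array","items":{"type":"array","items":{"type":"number"}}},"squeeze":{"type":"number"}},"required":["targets"]}

```bash
ls; mkdir -p pics; cat > h.py <<'E'
import numpy as np, cv2
from rig import *
from scipy.spatial.transform import Rotation as Rn
def ray(p,uv,z):
    K,D,R,t=[np.array(p[k],float) for k in("K","D","R","t")]
    uv=np.array(uv,float).reshape(-1,1,2)
    n=cv2.undistortPoints(uv,K,D).reshape(-1,2)
    d=np.c_[n,np.ones(len(n))]@R; c=-R.T@t
    z=np.broadcast_to(z,len(d))
    return c+d*((z-c[2])/d[:,2])[:,None]
def cloud(p,dep):
    K,D,R,t=[np.array(p[k],float) for k in("K","D","R","t")]
    h,w=dep.shape; u,v=np.meshgrid(np.arange(w),np.arange(h))
    n=cv2.undistortPoints(np.stack([u,v],-1).reshape(-1,1,2).astype(float),K,D).reshape(-1,2)
    X=np.c_[n,np.ones(len(n))]*dep.reshape(-1,1)
    return ((X-t)@R).reshape(h,w,3)
E
python3 - <<'E'
from h import *
o=get_obs(); print(o); print(tips_ahead)
for n in("top","side"):
    p=camera_params(n); im,d=camera(n)
    np.savez(f"pics/{n}0.npz",im=im,d=d,**{k:np.array(p[k]) for k in p})
    cv2.imwrite(f"pics/{n}0.png",im[...,::-1])
    print(n,p["K"],p["D"],-np.array(p["R"]).T@p["t"],p["R"],(d>0).mean())
E
```

```text
pics
{'time_s': 0.0, 'joint_pos': array([-1.49409016e+00,  2.45794219e-01,  1.55896761e+00, -1.10654218e-05,
        1.33868048e+00, -1.74074081e-01]), 'dq': array([-4.47704138e-04, -3.61758015e-04, -4.53056946e-05, -1.26053960e-03,
       -1.12859452e-03,  1.11037224e-03]), 'effort': array([-1.97873910e-04, -4.15838671e+01, -3.14603269e+01,  6.83337939e-02,
        3.31594271e-02, -1.42869267e-04]), 'position': array([ 0.16130835, -0.62944398,  0.40358266]), 'ee_rot': array([ 9.92148369e-01,  1.25063018e-01,  3.96297148e-05, -9.23993955e-04]), 'ft_force': array([-0.36967891,  0.03283023, -0.37506649]), 'wrist_torque': array([0.0256606 , 0.00761748, 0.02495481]), 'finger_force': 0.0, 'width': 1.0002734681074619}
0.1992
top [[366.21612005   0.         322.89163412]
 [  0.         366.21612005 196.46365006]
 [  0.           0.           1.        ]] [-0.01407655  0.          0.          0.          0.        ] [ 0.42197418 -0.04763508  1.0085525 ] [[ 0.02726737 -0.99932536 -0.02460326]
 [-0.99732378 -0.02552603 -0.06851051]
 [ 0.06783627  0.02640552 -0.99734698]] 0.99604296875
side [[361.67458256   0.         319.18186707]
 [  0.         361.67458256 202.94480045]
 [  0.           0.           1.        ]] [-0.02792705  0.          0.          0.          0.        ] [0.25486956 0.71783729 0.66995177] [[-0.95546677 -0.29469439 -0.01544217]
 [-0.1615329   0.56608551 -0.80836521]
 [ 0.24696228 -0.76987169 -0.58847873]] 0.99587890625
```

View pics/top0.png

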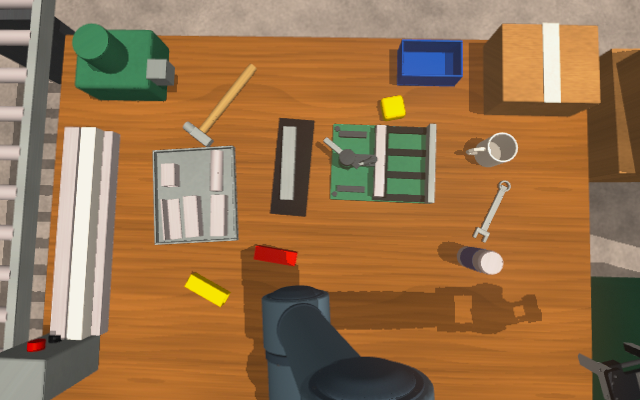

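View pics/side0.png

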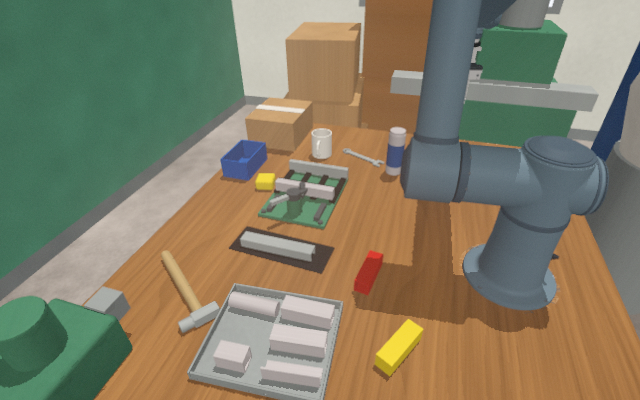

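Top picture: the jig is at about (383,163) with its post and lever to the left (pivot ~(350,157), tip ~(328,142)). The mat and bar are at ~(292,166), and the bin at ~(195,195) holds six pieces. The red piece (275,255) and yellow piece (207,289) are look-alikes. I'll enlarge the bin and measure it.

```bash
python3 - <<'E'
from h import *
z=np.load("pics/top0.npz"); p={k:z[k] for k in"KDRt"}; im=z["im"]; d=z["d"]
P=cloud(p,d); H=P[...,2]
a=cv2.resize(im[135:255,145:320][...,::-1],None,fx=4,fy=4,interpolation=cv2.INTER_CUBIC)
cv2.imwrite("pics/bincrop.png",a)
def rep(name,mask,zz,box):
    m=np.zeros(mask.shape,np.uint8);x0,y0,x1,y1=box;m[y0:y1,x0:x1]=mask[y0:y1,x0:x1]
    n,l,s,c=cv2.connectedComponentsWithStats(m)
    for i in range(1,n):
        if s[i,4]<60: continue
        pts=np.argwhere(l==i)[:,::-1]
        w=ray(p,pts,zz)[:,:2].astype(np.float32)
        r=cv2.minAreaRect(w); print(name,c[i].round(),"n",s[i,4],"c",np.round(r[0],4),"sz",np.round(r[1],4),"ang",round(r[2],1),"H",np.round(np.percentile(H[l==i],[10,50,90]),3))
rep("binitem",(H>0.022),0.041,(162,155,230,238))
hsv=cv2.cvtColor(im,cv2.COLOR_RGB2HSV)
rep("mat",(im.max(2)<70)|((H>0.018)),0.003,(262,110,320,222))
rep("bar",(H>0.018),0.029,(265,120,312,212))
rep("green",(hsv[...,0]>50)&(hsv[...,0]<85)&(hsv[...,1]>100),0.012,(325,118,442,210))
rep("lever",(H>0.062),0.08,(310,120,380,200))
rep("fence",(H>0.04),0.052,(420,115,445,210))
rep("jaw",(H>0.045)&(H<0.062),0.056,(368,118,392,210))
rep("jigall",(H>0.008),0.012,(322,115,442,212))
rep("binall",(H>0.012),0.024,(145,140,245,250))
E
```

```text
binitem [216. 173.] n 445 c [0.545  0.2648] sz [0.0949 0.0343] ang 0.7 H [0.028 0.036 0.039]
binitem [169. 174.] n 344 c [0.5368 0.393 ] sz [0.0621 0.0411] ang 3.4 H [0.032 0.04  0.042]
binitem [192. 216.] n 656 c [0.427  0.3256] sz [0.11   0.0435] ang 6.8 H [0.034 0.04  0.042]
binitem [218. 215.] n 610 c [0.4314 0.256 ] sz [0.108  0.0407] ang 4.1 H [0.035 0.04  0.043]
binitem [164. 219.] n 172 c [0.4194 0.4   ] sz [0.1019 0.0136] ang 3.3 H [0.024 0.035 0.041]
mat [292. 167.] n 3149 c [0.5735 0.0673] sz [0.0968 0.2697] ang 86.3 H [0.001 0.004 0.029]
bar [287. 163.] n 952 c [0.5778 0.077 ] sz [0.0351 0.2019] ang 89.4 H [0.026 0.029 0.031]
green [353. 139.] n 624 c [ 0.6512 -0.0993] sz [0.1078 0.0786] ang 88.4 H [0.009 0.012 0.014]
green [404. 141.] n 381 c [ 0.648  -0.2411] sz [0.039  0.0851] ang 1.3 H [0.009 0.012 0.014]
green [404. 163.] n 451 c [ 0.5859 -0.2411] sz [0.0847 0.0404] ang 88.5 H [0.009 0.012 0.014]
green [350. 182.] n 875 c [ 0.5293 -0.0965] sz [0.1069 0.089 ] ang 89.5 H [0.009 0.012 0.014]
green [403. 186.] n 461 c [ 0.5236 -0.2396] sz [0.0851 0.041 ] ang 89.0 H [0.00
[... 333 characters left out ...]
074] sz [0.0141 0.0633] ang 1.2 H [0.013 0.028 0.034]
jigall [383. 163.] n 7904 c [ 0.5865 -0.174 ] sz [0.2204 0.3107] ang 1.3 H [0.01  0.016 0.056]
binall [192. 191.] n 989 c [0.4942 0.3311] sz [0.2814 0.2262] ang 4.7 H [0.016 0.022 0.026]
binall [217. 170.] n 528 c [0.5528 0.2702] sz [0.1129 0.0355] ang 1.0 H [0.026 0.035 0.039]
binall [169. 174.] n 402 c [0.5388 0.4007] sz [0.0632 0.0474] ang 3.4 H [0.024 0.04  0.042]
binall [193. 216.] n 705 c [0.4272 0.3303] sz [0.1119 0.0479] ang 6.9 H [0.027 0.04  0.042]
binall [218. 215.] n 653 c [0.4315 0.2609] sz [0.1083 0.0465] ang 1.5 H [0.027 0.04  0.043]
binall [165. 219.] n 255 c [0.4167 0.4066] sz [0.11   0.0199] ang 5.3 H [0.016 0.031 0.041]
```

View pics/bincrop.png

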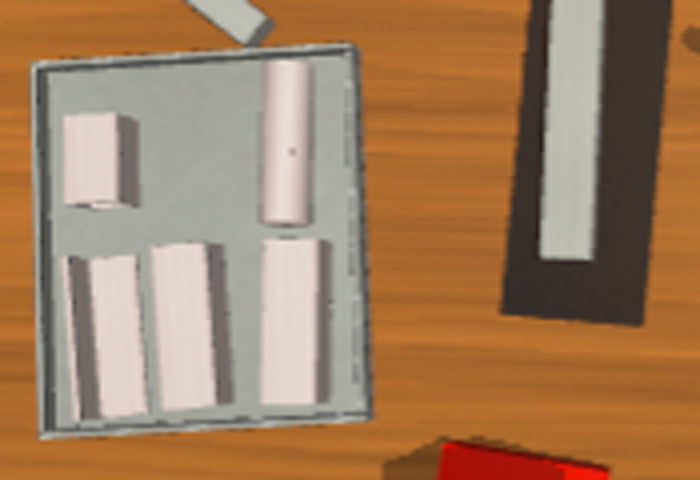

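Candidates in the bin:
- Full 36 mm square tubes at (191,216) and (217,215).
- The L-angle at (168,219), which shows a thin upright flange.
- The short offcut at (168,174).
- The round rod at (216,173), which has curved shading.

So two tubes are present, the first pair. The red and yellow pieces are look-alikes. Next I'll go to a hover over the pivot.

Call:
arm_command:
  targets:
    - [1,0,0,0,-7]
    - [1,0,0,0,-7]
    - [1,0,0,0,-7]
    - [1,0,0,0,-7]
    - [1,0,0,0,-7]
    - [1,0,0,0,-7]
    - [1,0,0,0,-7]
    - [1,0,0,0,-7]
    - [1,0,0,0,-7]
    - [1,0,0,0,-7]
  squeeze: 50

```text
time_s: 0.93
position: [0.1613, -0.6295, 0.404]
ee_rot: [0.739, 0.674, 0.0, -0.0]
ft_force: [-0.2, -0.9, -0.1]
width: 0.999
finger_force: 0.0
```

Call:
arm_command:
  targets:
    - [1,0,0,0,-5.6]
    - [1,3.2,2.4,0,0]
    - [1,3.2,2.4,0,0]
    - [1,3.2,2.4,0,0]
    - [1,3.2,2.4,0,0]
    - [1,3.2,2.4,0,0]
    - [1,3.2,2.4,0,0]
    - [1,3.2,2.4,0,0]
    - [1,3.2,2.4,0,0]
    - [1,3.2,2.4,0,0]

```text
time_s: 1.77
position: [0.3781, -0.3399, 0.4043]
ee_rot: [0.707, 0.707, 0.0, -0.0]
ft_force: [-0.5, -0.3, 0.1]
width: 1.003
finger_force: 0.0
```

Call:
arm_command:
  targets:
    - [1,3.2,2.4,0,0]
    - [1,3.2,2.4,0,0]
    - [1,3.2,2.4,0,0]
    - [1,3.2,2.4,0,0]
    - [1,3.2,2.4,0,0]
    - [1,3.2,2.4,0,0]
    - [1,3.2,2.4,0,0]
    - [1,3.2,2.4,0,0]
    - [1,0,0,0,0]
    - [1,0,0,0,0]

```text
time_s: 2.6
position: [0.5702, -0.0842, 0.404]
ee_rot: [0.706, 0.708, -0.0, -0.0]
ft_force: [0.6, -0.7, -0.7]
width: 1.002
finger_force: 0.0
```

```bash
cat >> h.py <<'E'
def pose(pr=True):
    o=get_obs(); M=Rn.from_quat(o["ee_rot"]).as_matrix(); th=np.degrees(np.arctan2(M[1,0],M[0,0]))
    if pr: print("t",round(o["time_s"],2),"pos",np.round(o["position"],4),"th",round(th,2),"tilt",round(M[2,2],4),"F",np.round(o["ft_force"],1),"w",round(o["width"],3),"ff",round(o["finger_force"],1))
    return o["position"],th
def snap(cam,name):
    p=camera_params(cam); im,d=camera(cam)
    np.savez(f"pics/{name}.npz",im=im,d=d,**{k:np.array(p[k]) for k in p}); cv2.imwrite(f"pics/{name}.png",im[...,::-1])
    return p,im,d
def rep(name,p,mask,H,zz,box=(0,0,640,400),mn=150):
    m=np.zeros(mask.shape,np.uint8);x0,y0,x1,y1=box;m[y0:y1,x0:x1]=mask[y0:y1,x0:x1]
    n,l,s,c=cv2.connectedComponentsWithStats(m)
    for i in range(1,n):
        if s[i,4]<mn: continue
        w=ray(p,np.argwhere(l==i)[:,::-1],zz)[:,:2].astype(np.float32)
        r=cv2.minAreaRect(w); print(name,c[i].round(),"n",s[i,4],"c",np.round(r[0],4),"sz",np.round(r[1],4),"ang",round(r[2],2),"H",np.round(np.percentile(H[l==i],[10,50,90]),3))
E
python3 - <<'E'
from h import *
pose(); p,im,d=snap("wrist","w1"); print(-np.array(p["R"]).T@p["t"],p["R"])
H=cloud(p,d)[...,2]
rep("lever",p,(H>0.065)&(H<0.1),H,0.082); rep("fencejaw",p,(H>0.04)&(H<.062),H,0.054); rep("bar",p,(H>0.02)&(H<.035),H,.029)
E
```

```text
t 2.6 pos [ 0.5702 -0.0842  0.404 ] th 90.17 tilt -1.0 F [ 0.6 -0.7 -0.7] w 1.002 ff 0.0
[5.68690427e-01 1.21964751e-04 3.84210261e-01] [[ 9.99991124e-01  3.67226017e-03 -2.06575912e-03]
 [ 4.11398957e-03 -9.56869795e-01  2.90487986e-01]
 [-9.09915043e-04 -2.90493906e-01 -9.56876409e-01]]
lever [341. 188.] n 3013 c [ 0.5907 -0.0828] sz [0.142  0.0508] ang 69.76 H [0.07  0.083 0.087]
fencejaw [326. 169.] n 164 c [ 0.5773 -0.0692] sz [0.0398 0.0138] ang 35.21 H [0.043 0.056 0.061]
fencejaw [322. 253.] n 4381 c [ 0.5783 -0.1502] sz [0.0781 0.1737] ang 88.9 H [0.051 0.055 0.057]
fencejaw [529. 290.] n 297 c [ 0.8313 -0.2149] sz [0.0085 0.0649] ang 89.52 H [0.041 0.046 0.052]
bar [100.  31.] n 596 c [0.3417 0.0737] sz [0.0615 0.0126] ang 81.98 H [0.021 0.028 0.034]
bar [325.  30.] n 7314 c [0.5774 0.0743] sz [0.0365 0.2004] ang 89.24 H [0.028 0.029 0.03 ]
bar [270. 187.] n 839 c [ 0.5135 -0.0954] sz [0.0736 0.0164] ang 89.11 H [0.023 0.024 0.025]
bar [393. 191.] n 868 c [ 0.6597 -0.0984] sz [0.0741 0.017 ] ang 88.91 H [0.023 0.024 0.025]
bar [283. 237.] n 267 c [ 0.5279 -0.157 ] sz [0.0837 0.0108] ang 2.17 H [0.021 0.028 0.034]
bar [366. 239.] n 177 c [ 0.6319 -0.1586] sz [0.0573 0.0067] ang 0.2 H [0.021 0.029 0.033]
bar [453. 262.] n 747 c [ 0.7483 -0.1956] sz [0.0415 0.0801] ang 38.08 H [0.025 0.034 0.035]
bar [259. 299.] n 539 c [ 0.4923 -0.2464] sz [0.022  0.0865] ang 0.11 H [0.02  0.021 0.021]
bar [305. 300.] n 430 c [ 0.5545 -0.2467] sz [0.0854 0.0176] ang 88.3 H [0.02  0.021 0.021]
bar [350. 300.] n 477 c [ 0.6134 -0.2472] sz [0.0835 0.0176] ang 89.04 H [0.02  0.021 0.021]
bar [395. 302.] n 399 c [ 0.6743 -0.2478] sz [0.0821 0.0178] ang 89.38 H [0.02  0.021 0.021]
bar [529. 282.] n 522 c [ 0.8566 -0.2236] sz [0.1091 0.0198] ang 2.49 H [0.022 0.027 0.034]
```

View pics/w1.png

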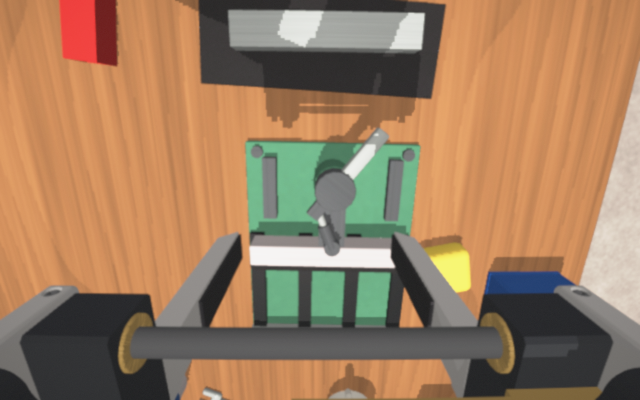

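The wrist view shows the lever pivot at (335,190), the stub tip at (380,133), and the bar on the mat at about (325,30), lying along world x. I'll turn to θ≈-0.8° and grip the bar 20 mm off its centre, towards the end that will sit nearer the pivot.

Call:
arm_command:
  targets:
    - [1,0,0,0,7]
    - [1,0,0,0,7]
    - [1,0,0,0,7]
    - [1,0,0,0,7]
    - [1,0,0,0,7]
    - [1,0,0,0,7]
    - [1,0,0,0,7]
    - [1,0,0,0,7]
    - [1,0,0,0,7]
    - [1,0,0,0,7]

```text
time_s: 3.48
position: [0.5687, -0.0876, 0.4045]
ee_rot: [0.986, 0.169, -0.0, -0.0]
ft_force: [0.3, 0.2, 0.2]
width: 1.001
finger_force: 0.0
```

Call:
arm_command:
  targets:
    - [1,0,0,0,7]
    - [1,0,0,0,7]
    - [1,0,0,0,7]
    - [1,-0.3,-4,0,0]
    - [1,-0.3,-4,0,0]
    - [1,-0.3,-4,0,0]
    - [1,-0.4,-4,0,0]
    - [1,0,0,3,0]
    - [1,0,0,3,0]
    - [1,0,0,3,0]

```text
time_s: 4.32
position: [0.559, 0.0736, 0.3142]
ee_rot: [1.0, -0.009, 0.001, 0.0]
ft_force: [0.6, -0.0, 0.1]
width: 1.001
finger_force: 0.0
```

```bash
python3 - <<'E'
from h import *
pose()
z=np.load("pics/w1.npz"); p={k:z[k] for k in"KDRt"}
print(ray(p,[(335,190),(380,133)],[.086,.082]))
H=cloud(p,z["d"])[...,2]
m=(H>.0845)&(H<.09); pts=np.argwhere(m)[:,::-1]; w=ray(p,pts,.086)
k=np.hypot(*(w[:,:2]-[.588,-.08]).T)<.05; print(k.sum(),cv2.minEnclosingCircle(w[k][:,:2].astype(np.float32)))
E
```

```text
t 4.32 pos [0.559  0.0736 0.3142] th -1.07 tilt -1.0 F [ 0.6 -0.   0.1] w 1.001 ff 0.0
[[ 0.58722259 -0.08095156  0.086     ]
 [ 0.62922891 -0.0255117   0.082     ]]
1286 ((0.5866450071334839, -0.08267875760793686), 0.020875699818134308)
```

Call:
arm_command:
  targets:
    - [1,0,0,3,0]
    - [1,0,0,3,0]
    - [1,0,0,3,0]
    - [1,-0.1,-0.1,1.7,0]
    - [0,0,0,0,0]
    - [0,0,0,0,0]
    - [0,0,0,0,0]
    - [0,0,0,0,0]
    - [0,0,0,0,0]
    - [0,0,0,0,0]
  squeeze: 55

```text
time_s: 5.15
position: [0.5588, 0.0752, 0.2087]
ee_rot: [1.0, -0.009, 0.001, 0.0]
ft_force: [-0.4, -0.1, -0.1]
width: 0.607
finger_force: 0.0
```

Call:
arm_command:
  targets:
    - [0,0,0,0,0]
    - [0,0,0,0,0]
    - [0,0,0,0,0]
    - [0,0,0,0,0]
    - [0,0,0,-1,0]
    - [0,0,0,-2,0]
    - [0,0,0,-3,0]
    - [0,0,0,-3,0]
    - [0,0,0,-3,0]
    - [0,0,0,0,0]

```text
time_s: 5.98
position: [0.5603, 0.0754, 0.3347]
ee_rot: [1.0, -0.009, 0.006, 0.0]
ft_force: [1.4, -0.7, -2.0]
width: 0.356
finger_force: 55.0
```

```bash
python3 - <<'E'
from h import *
pose(); p,im,d=snap("wrist","w2")
H=cloud(p,d)[...,2]; rep("bar",p,(H>0.13)&(H<.17),H,.149,mn=80)
E
```

```text
t 5.98 pos [0.5603 0.0754 0.3347] th -1.01 tilt -0.9999 F [ 1.4 -0.7 -2. ] w 0.356 ff 55.0
bar [315. 172.] n 20510 c [0.5977 0.0737] sz [0.065  0.1722] ang 88.96 H [0.156 0.157 0.158]
bar [316. 365.] n 604 c [0.4801 0.0752] sz [0.0347 0.0092] ang 89.01 H [0.155 0.155 0.156]
```

View pics/w2.png

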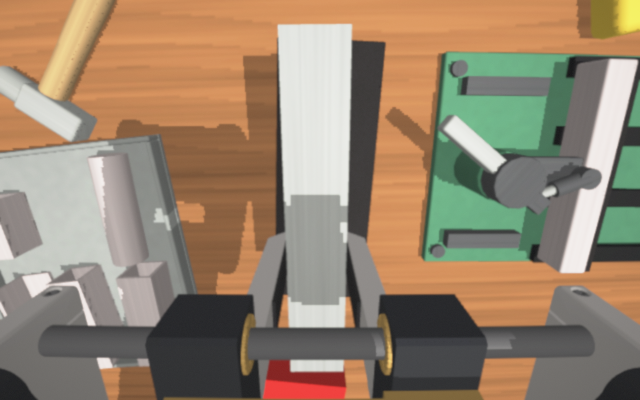

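The bar is held straight: top end at (315,25), near end at (316,372). I'll carry it to a point above the stub at θ=52°.

Call:
arm_command:
  targets:
    - [0,2.4,1.8,0,0]
    - [0,2.4,1.8,0,0]
    - [0,2.4,1.8,0,0]
    - [0,2.25,1.65,0,0]
    - [0,0,0,0,-6]
    - [0,0,0,0,-6]
    - [0,0,0,0,-6]
    - [0,0,0,0,-6]
    - [0,0,0,0,-6]
    - [0,0,0,0,-6]

```text
time_s: 6.87
position: [0.6508, 0.0032, 0.3242]
ee_rot: [0.953, 0.303, -0.002, -0.001]
ft_force: [0.1, -0.1, -3.2]
width: 0.354
finger_force: 55.0
```

Call:
arm_command:
  targets:
    - [0,0,0,0,-6]
    - [0,0,0,0,-6]
    - [0,0,0,0,-5]
    - [0,0,0,0,0]
    - [0,0,0,0,0]
    - [0,0,0,0,0]
    - [0,0,0,0,0]
    - [0,0,0,0,0]
    - [0,0,0,0,0]
    - [0,0,0,0,0]

```text
time_s: 7.7
position: [0.6517, 0.0032, 0.3277]
ee_rot: [0.899, 0.438, 0.0, 0.0]
ft_force: [-0.4, 0.4, -1.9]
width: 0.356
finger_force: 55.0
```

```bash
python3 - <<'E'
from h import *
pose(); p,im,d=snap("wrist","w3")
H=cloud(p,d)[...,2]; rep("bar",p,(H>0.13)&(H<.17),H,.157,mn=80)
rep("stub",p,(H>0.065)&(H<.1),H,.082,mn=80)
E
```

```text
t 7.7 pos [0.6517 0.0032 0.3277] th 51.95 tilt -1.0 F [-0.4  0.4 -1.9] w 0.356 ff 55.0
bar [315. 174.] n 20927 c [0.6755 0.0343] sz [0.1568 0.0628] ang 51.99 H [0.148 0.149 0.15 ]
bar [316. 365.] n 601 c [ 0.6095 -0.0505] sz [0.0085 0.0313] ang 52.07 H [0.149 0.149 0.15 ]
stub [620. 287.] n 447 c [ 0.8171 -0.206 ] sz [0.0404 0.0248] ang 34.75 H [0.066 0.069 0.071]
stub [356. 368.] n 316 c [ 0.5875 -0.1353] sz [0.0258 0.019 ] ang 63.11 H [0.069 0.071 0.072]
```

View pics/w3.png

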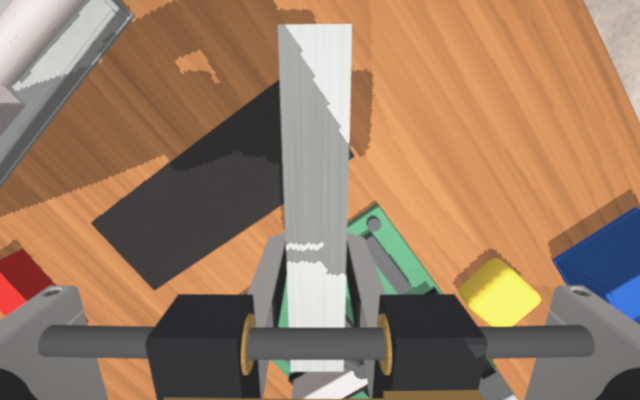

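Call:
arm_command:
  targets:
    - [0,0.2,0.1,1,0]
    - [0,0,0,1,0]
    - [0,0,0,1,0]
    - [0,0,0,0.7,0]
    - [0,0,0,0.7,0]
    - [0,0,0,0.7,0]
    - [0,0,0,0.7,0]
    - [0,0,0,0,0]
    - [0,0,0,0,0]
    - [0,0,0,0,0]

```text
time_s: 8.58
position: [0.654, 0.004, 0.2701]
ee_rot: [0.899, 0.438, 0.0, 0.0]
ft_force: [0.2, 0.4, -2.4]
width: 0.357
finger_force: 55.0
```

```bash
python3 - <<'E'
from h import *
pose(); p,im,d=snap("side","s3"); a=im[130:280,200:380]
cv2.imwrite("pics/s3c.png",cv2.resize(a[...,::-1],None,fx=4,fy=4,interpolation=cv2.INTER_CUBIC))
E
```

```text
t 8.58 pos [0.654  0.004  0.2701] th 51.97 tilt -1.0 F [ 0.2  0.4 -2.4] w 0.357 ff 55.0
```

View pics/s3c.png

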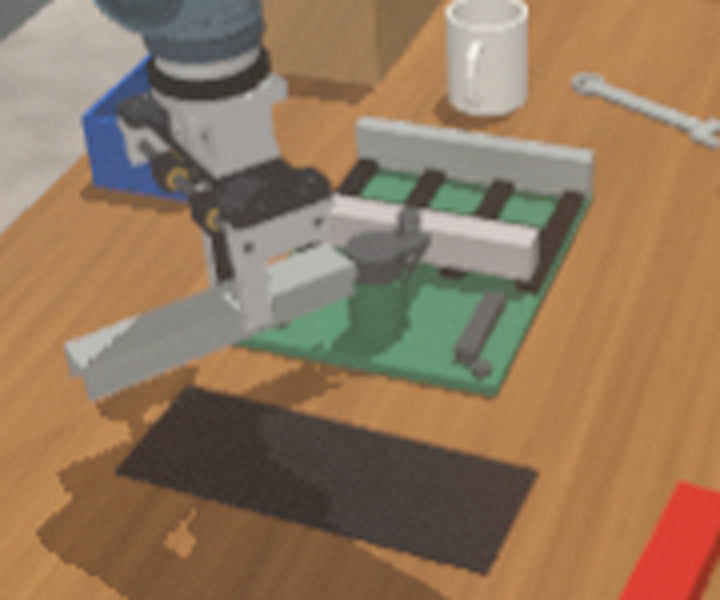

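The side crop shows the bar seated over the stub, butting near the boss (350,270), with no extra force. I'll sweep counter-clockwise about the pivot.

Call:
arm_command:
  targets:
    - [0,0,-0.57,0.1,-3]
    - [0,0,-0.57,0.1,-3]
    - [0,0,-0.57,0,-3]
    - [0,0,-0.57,0,-3]
    - [0,0,-0.57,0,-3]
    - [0,0,-0.57,0,-3]
    - [0,0,-0.57,0,-3]
    - [0,0,-0.57,0,-3]
    - [0,0,-0.57,0,-3]
    - [0,0,-0.57,0,-3]

```text
time_s: 9.47
position: [0.6041, 0.0262, 0.27]
ee_rot: [0.754, 0.657, 0.002, 0.005]
ft_force: [6.9, -5.2, -3.9]
width: 0.355
finger_force: 55.0
```

```bash
cat >> h.py <<'E'
PIV=np.array([.587,-.0818])
def rel():
    q,th=pose(); v=q[:2]-PIV; print("r",np.hypot(*v).round(4),"az",np.degrees(np.arctan2(v[1],v[0])).round(2))
E
python3 -c "
from h import *
rel()"
```

```text
t 9.47 pos [0.6041 0.0262 0.27  ] th 82.15 tilt -0.9999 F [ 6.9 -5.2 -3.9] w 0.355 ff 55.0
r 0.1093 az 80.99
```

Call:
arm_command:
  targets:
    - [0,0,-0.57,0,-3]
    - [0,0,-0.57,0,-3]
    - [0,0,-0.57,0,-3]
    - [0,0,-0.57,0,-3]
    - [0,0,-0.57,0,-3]
    - [0,0,-0.57,0,-3]
    - [0,0,-0.57,0,-3]
    - [0,0,-0.57,0,-3]
    - [0,0,-0.57,0,-3]
    - [0,0,-0.57,0,-3]

```text
time_s: 10.3
position: [0.5464, 0.022, 0.2686]
ee_rot: [0.558, 0.83, 0.0, 0.001]
ft_force: [0.5, 0.6, -3.6]
width: 0.355
finger_force: 55.0
```

```bash
python3 -c "
from h import *
rel()"
```

```text
t 10.3 pos [0.5464 0.022  0.2686] th 112.12 tilt -1.0 F [ 0.5  0.6 -3.6] w 0.355 ff 55.0
r 0.1115 az 111.34
```

Past the dead point with the force gone. I'll carry on to the open stop, then pause.

Call:
arm_command:
  targets:
    - [0,0,-0.57,0,-3]
    - [0,0,-0.57,0,-3]
    - [0,0,-0.57,0,-3]
    - [0,0,-0.57,0,-3]
    - [0,0,-0.57,0,-2]
    - [0,0,0,0,0]
    - [0,0,0,0,0]
    - [0,0,0,0,0]
    - [0,0,0,0,0]
    - [0,0,0,0,0]

```text
time_s: 11.13
position: [0.5215, 0.0089, 0.2679]
ee_rot: [0.454, 0.891, 0.0, 0.0]
ft_force: [-0.2, -0.2, -2.9]
width: 0.359
finger_force: 55.0
```

```bash
python3 -c "
from h import *
rel(); p,im,d=snap('side','s4')
H=cloud(p,d)[...,2]
a=im[130:280,200:380]
cv2.imwrite('pics/s4c.png',cv2.resize(a[...,::-1],None,fx=4,fy=4,interpolation=cv2.INTER_CUBIC))
"
```

```text
t 11.13 pos [0.5215 0.0089 0.2679] th 125.96 tilt -1.0 F [-0.2 -0.2 -2.9] w 0.359 ff 55.0
r 0.1119 az 125.82
```

View pics/s4c.png

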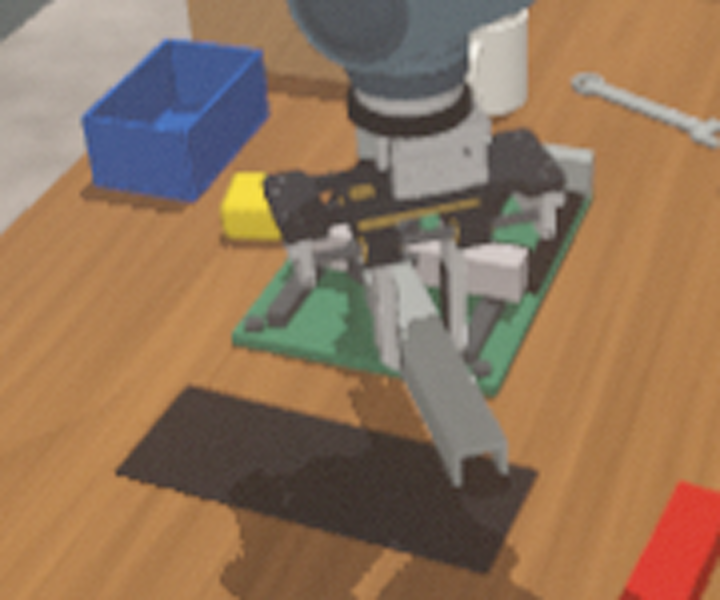

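Lever at the open stop (θ=126°, no side force); jaw pulled back. I'll lift off and lay the bar on the mat.

Call:
arm_command:
  targets:
    - [0,0,0,-1,0]
    - [0,0,0,-2,0]
    - [0,0,0,-2,0]
    - [0,0,0,-2,0]
    - [0,0,0,0,-6.4]
    - [0,0,0,0,-6.4]
    - [0,0,0,0,-6.4]
    - [0,0,0,0,-6.4]
    - [0,0,0,0,-6.4]
    - [0,0,0,0,-6.4]

```text
time_s: 12.02
position: [0.5213, 0.0089, 0.3385]
ee_rot: [0.133, 0.991, 0.0, 0.0]
ft_force: [-0.5, 0.3, -2.3]
width: 0.356
finger_force: 55.0
```

Call:
arm_command:
  targets:
    - [0,0,0,0,-6.4]
    - [0,0,0,0,-6.4]
    - [0,-2.3,2.1,0,0]
    - [0,-2.2,2.1,0,0]
    - [0,-2.2,2,0,0]
    - [0,0,0,2,0]
    - [0,0,0,2,0]
    - [0,0,0,2,0]
    - [0,0,0,2,0]
    - [0,0,0,0,0]

```text
time_s: 12.85
position: [0.5897, 0.0677, 0.2538]
ee_rot: [0.025, 1.0, 0.0, -0.004]
ft_force: [-2.1, -0.4, -3.6]
width: 0.359
finger_force: 55.0
```

```bash
python3 -c "
from h import *
pose(); p,im,d=snap('side','s5');q,im2,d2=snap('top','t5')
a=np.vstack([im[130:300,200:380],im2[110:280,240:420]])
a=np.hstack([im[130:280,210:390],im2[110:260,240:420]])
cv2.imwrite('pics/s5c.png',cv2.resize(a[...,::-1],None,fx=2.2,fy=2.2,interpolation=cv2.INTER_CUBIC))
H=cloud(q,d2)[...,2]; rep('lever',q,(H>0.062)&(H<.1),H,0.08,(310,120,380,200),60)
"
```

```text
t 12.85 pos [0.5897 0.0677 0.2538] th 177.17 tilt -1.0 F [-2.1 -0.4 -3.6] w 0.359 ff 55.0
lever [348. 159.] n 487 c [ 0.5836 -0.0828] sz [0.0526 0.1437] ang 16.06 H [0.069 0.082 0.086]
```

View pics/s5c.png

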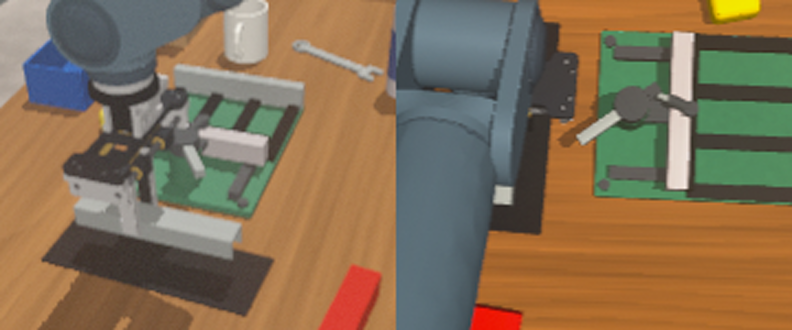

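Call:
arm_command:
  targets:
    - [0,0,0,1.5,0]
    - [0,0,0,1.5,0]
    - [0,0,0,1,0]
    - [0,0,0,0.4,0]
    - [0,0,0,0,0]
    - [0,0,0,0,0]
    - [0.8,0,0,0,0]
    - [0.8,0,0,0,0]
    - [0.8,0,0,0,0]
    - [0.8,0,0,0,0]

```text
time_s: 13.78
position: [0.5917, 0.0674, 0.2146]
ee_rot: [0.025, 1.0, -0.0, 0.001]
ft_force: [-0.1, 0.8, -0.1]
width: 0.603
finger_force: 0.0
```

Call:
arm_command:
  targets:
    - [0.8,0,0,0,0]
    - [0.8,0,0,0,0]
    - [0.8,0,0,-2,0]
    - [0.8,0,0,-3,0]
    - [0.8,0,0,-4,0]
    - [0.8,0,0,-4,0]
    - [0.8,0,0,-4,0]
    - [0.8,0,2,-3,0]
    - [0.8,0,4,0,0]
    - [0.8,0,4,0,0]

```text
time_s: 14.62
position: [0.5967, 0.1676, 0.4175]
ee_rot: [0.026, 1.0, 0.0, 0.003]
ft_force: [-0.1, -1.2, -0.6]
width: 0.799
finger_force: 0.0
```

Call:
arm_command:
  targets:
    - [0.8,0,4,0,0]
    - [0.8,0,4,0,0]
    - [0.8,0,4,0,0]
    - [0.8,0,0,0,-3]
    - [0.6,0,0,0,0]
    - [0.6,0,0,0,0]
    - [0.6,0,0,0,0]
    - [0.6,0,0,0,0]
    - [0.6,0,0,0,0]
    - [0.6,0,0,0,0]

```text
time_s: 15.45
position: [0.6023, 0.2863, 0.4138]
ee_rot: [-0.001, 1.0, 0.0, 0.0]
ft_force: [-0.6, 0.1, -0.3]
width: 0.599
finger_force: 0.0
```

```bash
python3 -c "
from h import *
pose(); p,im,d=snap('wrist','w6')
H=cloud(p,d)[...,2]
rep('item',p,(H>0.036)&(H<.045),H,.041)
rep('bar',p,(H>0.02)&(H<.033),H,.029)
"
```

```text
t 15.45 pos [0.6023 0.2863 0.4138] th -179.92 tilt -1.0 F [-0.6  0.1 -0.3] w 0.599 ff 0.0
item [290.  37.] n 2676 c [0.45   0.2586] sz [0.072  0.0365] ang 1.82 H [0.04  0.041 0.042]
item [360.  34.] n 2544 c [0.4465 0.3311] sz [0.0685 0.0369] ang 6.58 H [0.04  0.041 0.042]
item [435.  30.] n 349 c [0.4417 0.4075] sz [0.0568 0.0062] ang 5.96 H [0.038 0.041 0.042]
item [572. 107.] n 5594 c [0.5311 0.5701] sz [0.0319 0.2437] ang 89.95 H [0.038 0.039 0.041]
item [303. 135.] n 1564 c [0.5516 0.2713] sz [0.1084 0.0208] ang 0.61 H [0.037 0.038 0.039]
item [417. 124.] n 1876 c [0.5367 0.3975] sz [0.0606 0.038 ] ang 3.75 H [0.04  0.041 0.042]
item [ 20. 169.] n 221 c [ 0.5885 -0.0646] sz [0.0175 0.039 ] ang 85.78 H [0.037 0.04  0.044]
item [490. 291.] n 502 c [0.7479 0.5146] sz [0.172  0.0077] ang 89.54 H [0.037 0.04  0.044]
bar [359. 119.] n 2656 c [0.5075 0.3319] sz [0.2118 0.2218] ang 4.73 H [0.022 0.024 0.025]
bar [429.  31.] n 272 c [0.4403 0.4052] sz [0.0611 0.0056] ang 6.87 H [0.022 0.027 0.032]
bar [554. 105.] n 1775 c [0.5302 0.5574] sz [0.0122 0.2468] ang 89.87 H [0.021 0.027 0.032]
bar [133. 145.] n 5483 c [0.57 0.07] sz [0.0403 0.1997] ang 88.07 H [0.027 0.029 0.03 ]
bar [316. 135.] n 306 c [0.5521 0.2848] sz [0.1107 0.0047] ang 1.64 H [0.027 0.03  0.032]
bar [291. 135.] n 252 c [0.5527 0.2569] sz [0.1097 0.0043] ang 0.96 H [0.027 0.03  0.033]
bar [ 12. 104.] n 329 c [ 0.5122 -0.066 ] sz [0.0311 0.0145] ang 89.15 H [0.023 0.024 0.025]
bar [398. 125.] n 157 c [0.5378 0.3798] sz [0.0596 0.0034] ang 4.19 H [0.021 0.026 0.031]
bar [ 29. 165.] n 307 c [ 0.586 -0.064] sz [0.0432 0.0244] ang 1.01 H [0.021 0.026 0.032]
bar [319. 253.] n 2992 c [0.731  0.2726] sz [0.0864 0.2211] ang 53.74 H [0.022 0.025 0.027]
bar [ 25. 223.] n 683 c [ 0.6599 -0.0917] sz [0.0265 0.078 ] ang 7.52 H [0.023 0.024 0.025]
bar [488. 285.] n 757 c [0.7467 0.5234] sz [0.0167 0.1952] ang 2.5 H [0.021 0.027 0.031]
```

View pics/w6.png

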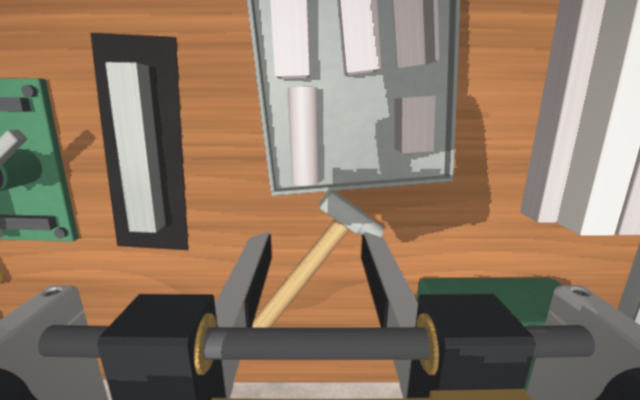

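Wrist view: tube A's end is at (293,75), tube B's at (360,70), the angle at (415,60), the rod at (305,135), the offcut at (415,125). The bar lies squarely on the mat (135,145). Now for tube A.

Call:
arm_command:
  targets:
    - [0.5,4,-0.7,0,-1.8]
    - [0.5,4,-0.7,0,0]
    - [0.5,4,-0.7,0,0]
    - [0.5,3,-0.6,0,0]
    - [0.5,2.1,0,2,0]
    - [0.5,0,0,4,0]
    - [0.5,0,0,4,0]
    - [0.5,0,0,4,0]
    - [0.5,0,0,0,0]
    - [0.5,0,0,0,0]

```text
time_s: 16.33
position: [0.4313, 0.2552, 0.2725]
ee_rot: [-0.017, 1.0, -0.001, -0.002]
ft_force: [0.7, -0.2, 0.4]
width: 0.501
finger_force: 0.0
```

```bash
python3 -c "
from h import *
pose()
"
```

```text
t 16.33 pos [0.4313 0.2552 0.2725] th -178.06 tilt -1.0 F [ 0.7 -0.2  0.4] w 0.501 ff 0.0
```

Call:
arm_command:
  targets:
    - [0.5,0,0.35,0,0]
    - [0.5,0,0,2,0]
    - [0.5,0,0,2,0]
    - [0.5,0,0,1.2,0]
    - [0.5,0,0,0.4,0]
    - [0.5,0,0,0,0]
    - [0,0,0,0,0]
    - [0,0,0,0,0]
    - [0,0,0,0,0]
    - [0,0,0,0,0]
  squeeze: 30

```text
time_s: 17.17
position: [0.4325, 0.2593, 0.2192]
ee_rot: [-0.017, 1.0, 0.0, 0.001]
ft_force: [-1.9, -1.9, 6.4]
width: 0.379
finger_force: 30.0
```

Call:
arm_command:
  targets:
    - [0,0,0,0,0]
    - [0,0,0,0,0]
    - [0,0,0,-1,0]
    - [0,0,0,-2,0]
    - [0,0,0,-3,0]
    - [0,0,0,-3,0]
    - [0,0,0,-3,0]
    - [0,0,0,0,0]
    - [0,0,0,0,0]
    - [0,0,0,0,0]

```text
time_s: 18.0
position: [0.4311, 0.2589, 0.3366]
ee_rot: [-0.017, 1.0, -0.0, -0.001]
ft_force: [0.7, -0.5, -2.2]
width: 0.381
finger_force: 30.0
```

```bash
python3 -c "
from h import *
pose(); p,im,d=snap('wrist','w7')
H=cloud(p,d)[...,2]
rep('held',p,(H>0.12)&(H<.18),H,.16)
rep('item',p,(H>0.036)&(H<.045),H,.041)
"
```

```text
t 18.0 pos [0.4311 0.2589 0.3366] th -178.03 tilt -1.0 F [ 0.7 -0.5 -2.2] w 0.381 ff 30.0
held [316. 240.] n 12621 c [0.4201 0.2577] sz [0.1036 0.0675] ang 2.06 H [0.157 0.159 0.16 ]
item [397.   5.] n 161 c [0.268  0.3144] sz [0.0106 0.0236] ang 2.46 H [0.036 0.037 0.037]
item [135.  78.] n 3744 c [0.3276 0.1035] sz [0.1087 0.036 ] ang 82.15 H [0.036 0.037 0.037]
item [474. 187.] n 815 c [0.4149 0.4032] sz [0.1099 0.0072] ang 7.59 H [0.037 0.041 0.042]
item [392. 195.] n 4554 c [0.4255 0.3283] sz [0.11  0.037] ang 7.05 H [0.04  0.041 0.042]
item [623. 251.] n 2755 c [0.4608 0.5697] sz [0.1568 0.0334] ang 0.79 H [0.038 0.039 0.04 ]
item [450. 286.] n 648 c [0.5195 0.3961] sz [0.0307 0.038 ] ang 3.82 H [0.039 0.041 0.042]
```

```bash
python3 -c "
from h import *
z=np.load('pics/w7.npz'); p={k:z[k] for k in 'KDRt'}
P=cloud(p,z['d']); H=P[...,2]
m=(H>.1555)&(H<.165); rep('held',p,m,H,.159)
w=P[m]; print(np.percentile(w[:,0],[0,.5,99.5,100]),np.percentile(w[:,1],[.5,99.5]))
"
```

```text
held [316. 243.] n 10801 c [0.4231 0.2581] sz [0.0991 0.0608] ang 2.06 H [0.158 0.159 0.159]
[0.37314275 0.37389896 0.472888   0.47441056] [0.23237917 0.28357651]
```

Call:
arm_command:
  targets:
    - [0,0,0,0,7]
    - [0,0,0,0,7]
    - [0,0,0,0,7]
    - [0,0,0,0,7]
    - [0,0,0,0,7]
    - [0,0,0,0,7]
    - [0,0,0,0,7]
    - [0,0,0,0,7]
    - [0,0,0,0,7]
    - [0,0,0,0,7]

```text
time_s: 18.88
position: [0.4311, 0.2588, 0.3352]
ee_rot: [0.562, 0.827, -0.002, -0.001]
ft_force: [0.7, 0.3, -1.8]
width: 0.381
finger_force: 30.0
```

Call:
arm_command:
  targets:
    - [0,0,0,0,7]
    - [0,0,0,0,7]
    - [0,0,0,0,7]
    - [0,0,0,0,1.9]
    - [0,-3.8,1.7,0,0]
    - [0,-3.8,1.7,0,0]
    - [0,-3.8,1.7,0,0]
    - [0,-3.8,1.7,0,0]
    - [0,-3.8,1.7,0,0]
    - [0,-3.8,1.7,0,0]

```text
time_s: 19.72
position: [0.5298, 0.0275, 0.3353]
ee_rot: [0.713, 0.701, -0.001, -0.002]
ft_force: [-0.2, 1.0, -2.1]
width: 0.378
finger_force: 30.0
```

Call:
arm_command:
  targets:
    - [0,-3.8,1.7,0,0]
    - [0,-3.8,1.7,0,0]
    - [0,-3.8,1.7,0,0]
    - [0,-3.8,1.8,0,0]
    - [0,-3.7,1.8,0,0]
    - [0,-3.7,1.8,0,0]
    - [0,-3.7,1.7,0,0]
    - [0,0,0,0,0]
    - [0,0,0,0,0]
    - [0,0,0,0,0]

```text
time_s: 20.55
position: [0.6471, -0.2348, 0.335]
ee_rot: [0.713, 0.701, -0.0, -0.002]
ft_force: [-1.0, -0.4, -1.8]
width: 0.379
finger_force: 30.0
```

```bash
python3 -c "
from h import *
pose(); p,im,d=snap('wrist','w8'); q,im2,d2=snap('side','s8')
P=cloud(p,d);H=P[...,2]; rep('held',p,(H>.15)&(H<.165),H,.159)
rep('rib',p,(H>.016)&(H<.024),H,.02);rep('jaw',p,(H>.05)&(H<.06),H,.056)
a=np.hstack([im[:, 120:520],im2[60:260,200:400].repeat(2,0).repeat(2,1)]); cv2.imwrite('pics/w8c.png',a[...,::-1])
"
```

```text
t 20.55 pos [ 0.6471 -0.2348  0.335 ] th 89.05 tilt -1.0 F [-1.  -0.4 -1.8] w 0.379 ff 30.0
held [316. 243.] n 10995 c [ 0.6452 -0.2275] sz [0.0993 0.0609] ang 89.31 H [0.156 0.157 0.158]
rib [167.  42.] n 559 c [ 0.5139 -0.0934] sz [0.0632 0.017 ] ang 89.22 H [0.018 0.023 0.024]
rib [332.  42.] n 540 c [ 0.6617 -0.0985] sz [0.0588 0.0163] ang 89.47 H [0.023 0.023 0.024]
rib [352. 166.] n 1335 c [ 0.6771 -0.2186] sz [0.117  0.0183] ang 88.88 H [0.019 0.02  0.021]
rib [194. 189.] n 5421 c [ 0.5337 -0.2312] sz [0.1363 0.1052] ang 88.78 H [0.019 0.02  0.021]
rib [284. 157.] n 966 c [ 0.6154 -0.2203] sz [0.1101 0.0179] ang 88.02 H [0.019 0.02  0.021]
rib [490. 224.] n 711 c [ 0.8253 -0.2693] sz [0.1741 0.0837] ang 55.42 H [0.017 0.02  0.023]
rib [552. 265.] n 907 c [ 0.8985 -0.318 ] sz [0.1495 0.0546] ang 68.05 H [0.017 0.02  0.023]
rib [510. 371.] n 251 c [ 0.8756 -0.4605] sz [0.0102 0.0561] ang 89.7 H [0.017 0.02  0.023]
jaw [188.  92.] n 5437 c [ 0.5441 -0.1295] sz [0.0623 0.1044] ang 88.84 H [0.052 0.056 0.057]
jaw [305. 101.] n 4635 c [ 0.6337 -0.1419] sz [0.0424 0.0937] ang 88.93 H [0.052 0.056 0.057]
jaw [511. 236.] n 1212 c [ 0.8241 -0.2684] sz [0.1734 0.0852] ang 55.39 H [0.051 0.055 0.059]
jaw [596. 242.] n 917 c [ 0.9028 -0.2758] sz [0.0122 0.0912] ang 0.25 H [0.051 0.055 0.059]
jaw [199. 275.] n 1788 c [ 0.5334 -0.3025] sz [0.0182 0.1046] ang 89.53 H [0.051 0.052 0.053]
jaw [312. 387.] n 246 c [ 0.6391 -0.4411] sz [0.0135 0.0421] ang 62.8 H [0.051 0.055 0.059]
jaw [506. 396.] n 235 c [ 0.8485 -0.4575] sz [0.0087 0.0452] ang 87.69 H [0.051 0.054 0.057]
```

View pics/w8c.png

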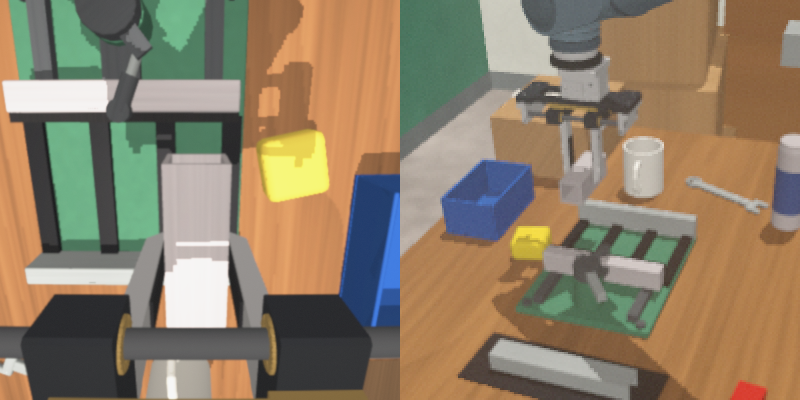

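Tube A hangs straight over the far lane (crop (197,230)), between ribs at x≈0.615 and 0.677. I'll lower it.

Call:
arm_command:
  targets:
    - [0,0,0,2.5,0]
    - [0,0,0,2.5,0]
    - [0,0,0,2.5,0]
    - [0,0,0,1.5,0]
    - [0,0,0,0.7,0]
    - [0,0,0,0.5,0]
    - [0,0,0,0.3,0]
    - [0,0,0,0.2,0]
    - [0,0,0,0,0]
    - [0,0,0,0,0]

```text
time_s: 21.48
position: [0.648, -0.2354, 0.2318]
ee_rot: [0.713, 0.701, 0.0, 0.001]
ft_force: [0.2, -0.6, -1.4]
width: 0.386
finger_force: 30.0
```

```bash
python3 -c "
from h import *
pose()"
```

```text
t 21.48 pos [ 0.648  -0.2354  0.2318] th 89.07 tilt -1.0 F [ 0.2 -0.6 -1.4] w 0.386 ff 30.0
```

Call:
arm_command:
  targets:
    - [0,0,0,0.3,0]
    - [0,0,0,0.2,0]
    - [0,0,0,0,0]
    - [0,0,0,0,0]
    - [0.52,0,0,0,0]
    - [0.52,0,0,0,0]
    - [0.52,0,0,0,0]
    - [0.52,0,0,0,0]
    - [0.52,0,0,0,0]
    - [0.52,0,0,0,0]

```text
time_s: 22.32
position: [0.6476, -0.2352, 0.2256]
ee_rot: [0.713, 0.701, -0.0, -0.0]
ft_force: [-0.7, -0.1, 0.2]
width: 0.526
finger_force: 0.0
```

Call:
arm_command:
  targets:
    - [0.52,0,0,-1,0]
    - [0.52,0,0,-2,0]
    - [0.52,0,0,-3,0]
    - [0.52,0,0,-3,0]
    - [0.52,0,0,-3,0]
    - [0.52,0,0,-2,0]
    - [0.52,0,0,-2,0]
    - [0.52,0,0,0,0]
    - [0.52,0,0,0,0]
    - [0.52,0,0,0,0]

```text
time_s: 23.15
position: [0.6473, -0.235, 0.3843]
ee_rot: [0.713, 0.701, -0.0, -0.001]
ft_force: [0.3, -0.2, 0.3]
width: 0.519
finger_force: 0.0
```

```bash
python3 -c "
from h import *
pose(); p,im,d=snap('wrist','w9')
P=cloud(p,d);H=P[...,2]; rep('tube',p,(H>.044)&(H<.051),H,.048)
rep('fence/jaw',p,(H>.0515)&(H<.06),H,.054)"
```

```text
t 23.15 pos [ 0.6473 -0.235   0.3843] th 89.07 tilt -1.0 F [ 0.3 -0.2  0.3] w 0.519 ff 0.0
tube [317. 186.] n 3483 c [ 0.6462 -0.2354] sz [0.1098 0.036 ] ang 89.02 H [0.047 0.048 0.049]
tube [464. 233.] n 332 c [ 0.8081 -0.2925] sz [0.0044 0.144 ] ang 0.02 H [0.045 0.048 0.05 ]
tube [539. 254.] n 740 c [ 0.8998 -0.3124] sz [0.1562 0.057 ] ang 69.47 H [0.045 0.047 0.05 ]
tube [211. 243.] n 260 c [ 0.526  -0.2971] sz [0.0049 0.0946] ang 89.36 H [0.045 0.048 0.05 ]
tube [315. 245.] n 231 c [ 0.6444 -0.2999] sz [0.0049 0.0846] ang 89.18 H [0.045 0.048 0.051]
tube [298. 386.] n 185 c [ 0.618  -0.5011] sz [0.0172 0.0537] ang 85.39 H [0.045 0.048 0.05 ]
fence/jaw [206.  95.] n 3660 c [ 0.5435 -0.1293] sz [0.0633 0.1053] ang 88.87 H [0.052 0.056 0.057]
fence/jaw [307. 100.] n 3070 c [ 0.6347 -0.1466] sz [0.0329 0.0918] ang 88.49 H [0.052 0.056 0.057]
fence/jaw [482. 217.] n 675 c [ 0.8255 -0.2678] sz [0.1722 0.0833] ang 54.74 H [0.052 0.056 0.059]
fence/jaw [544. 254.] n 929 c [ 0.9016 -0.3135] sz [0.1603 0.061 ] ang 68.01 H [0.052 0.056 0.059]
fence/jaw [208. 252.] n 952 c [ 0.5268 -0.3041] sz [0.0171 0.0929] ang 89.39 H [0.052 0.052 0.053]
fence/jaw [316. 253.] n 853 c [ 0.6442 -0.3062] sz [0.0158 0.0842] ang 89.18 H [0.052 0.052 0.053]
fence/jaw [298. 390.] n 248 c [ 0.6183 -0.5023] sz [0.0226 0.0606] ang 85.94 H [0.053 0.056 0.059]
```

Tube A lies flat in the far lane, free of the fence by about 7 mm. Next, tube B.

Call:
arm_command:
  targets:
    - [0.52,3.73,-1.54,0,0]
    - [0.52,3.73,-1.54,0,0]
    - [0.52,3.73,-1.54,0,0]
    - [0.52,3.73,-1.54,0,0]
    - [0.52,3.73,-1.54,0,0]
    - [0.52,3.73,-1.54,0,0]
    - [0.52,3.73,-1.54,0,0]
    - [0.52,3.73,-1.54,0,0]
    - [0.52,3.73,-1.54,0,0]
    - [0.52,3.73,-1.54,0,0]

```text
time_s: 24.03
position: [0.4982, 0.1418, 0.3838]
ee_rot: [0.713, 0.701, -0.001, -0.001]
ft_force: [0.3, 0.8, 0.3]
width: 0.521
finger_force: 0.0
```

Call:
arm_command:
  targets:
    - [0.52,3.73,-1.54,0,0]
    - [0.52,3.73,-1.54,0,0]
    - [0.52,3.73,-1.54,0,0]
    - [0.52,3.73,-1.54,0,0]
    - [0.52,3.73,-1.54,0,0]
    - [0.52,0,0,0,-7]
    - [0.52,0,0,0,-7]
    - [0.52,0,0,0,-7]
    - [0.52,0,0,0,-7]
    - [0.52,0,0,0,-7]

```text
time_s: 24.87
position: [0.4253, 0.328, 0.3836]
ee_rot: [0.466, 0.885, -0.001, -0.001]
ft_force: [0.4, 0.1, 0.9]
width: 0.519
finger_force: 0.0
```

Call:
arm_command:
  targets:
    - [0.52,0,0,0,-7]
    - [0.52,0,0,0,-7]
    - [0.52,0,0,0,-7]
    - [0.52,0,0,0,-7]
    - [0.52,0,0,0,-7]
    - [0.52,0,0,0,-7]
    - [0.52,0,0,0,-7]
    - [0.52,0,0,0,-7]
    - [0.52,0,0,0,-7]
    - [0.52,0,0,0,0]

```text
time_s: 25.7
position: [0.4254, 0.3278, 0.3838]
ee_rot: [-0.063, 0.998, -0.001, -0.002]
ft_force: [-0.5, 0.0, 0.0]
width: 0.521
finger_force: 0.0
```

Call:
arm_command:
  targets:
    - [0.52,0,0,4,0]
    - [0.52,0,0,4,0]
    - [0.52,0,0,3,0]
    - [0.52,0,0,0,0]
    - [0.52,0,0,0,0]
    - [0.52,0,0,0,0]
    - [0.52,0,0,0,0]
    - [0.52,0,0,0,0]
    - [0.52,0,0,0,0]
    - [0.52,0,0,0,0]

```text
time_s: 26.53
position: [0.426, 0.3282, 0.2769]
ee_rot: [-0.062, 0.998, 0.0, 0.001]
ft_force: [-0.0, -0.3, 0.3]
width: 0.521
finger_force: 0.0
```

```bash
python3 -c "
from h import *
pose(); p,im,d=snap('wrist','w10')
P=cloud(p,d);H=P[...,2]; rep('tube',p,(H>.038)&(H<.045),H,.041,mn=500)"
```

```text
t 26.53 pos [0.426  0.3282 0.2769] th -172.94 tilt -1.0 F [-0.  -0.3  0.3] w 0.521 ff 0.0
tube [318. 219.] n 6644 c [0.4255 0.3288] sz [0.1097 0.036 ] ang 6.95 H [0.04  0.041 0.042]
tube [421. 217.] n 947 c [0.4154 0.4043] sz [0.1098 0.0055] ang 7.72 H [0.039 0.041 0.042]
tube [621. 253.] n 2808 c [0.414  0.5708] sz [0.1115 0.0319] ang 0.86 H [0.038 0.039 0.04 ]
tube [372. 370.] n 578 c [0.5561 0.3949] sz [0.0237 0.0276] ang 6.69 H [0.04  0.041 0.042]
```

Call:
arm_command:
  targets:
    - [0.52,0,0.05,2,0]
    - [0.52,0,0,2,0]
    - [0.52,0,0,1.3,0]
    - [0.52,0,0,0.5,0]
    - [0.52,0,0,0,0]
    - [0.52,0,0,0,0]
    - [0,0,0,0,0]
    - [0,0,0,0,0]
    - [0,0,0,0,0]
    - [0,0,0,0,0]
  squeeze: 30

```text
time_s: 27.42
position: [0.4261, 0.3288, 0.2188]
ee_rot: [-0.062, 0.998, 0.001, 0.001]
ft_force: [0.1, 0.0, 3.3]
width: 0.378
finger_force: 30.0
```

Call:
arm_command:
  targets:
    - [0,0,0,0,0]
    - [0,0,0,0,0]
    - [0,0,0,-1,0]
    - [0,0,0,-2,0]
    - [0,0,0,-3,0]
    - [0,0,0,-3,0]
    - [0,0,0,-3,0]
    - [0,0,0,0,0]
    - [0,0,0,0,0]
    - [0,0,0,0,0]

```text
time_s: 28.25
position: [0.4251, 0.3282, 0.3363]
ee_rot: [-0.062, 0.998, -0.001, -0.001]
ft_force: [0.1, 0.5, -2.4]
width: 0.381
finger_force: 30.0
```

```bash
python3 -c "
from h import *
q,th=pose(); p,im,d=snap('wrist','w11')
P=cloud(p,d);H=P[...,2]; m=(H>.15)&(H<.165); rep('held',p,m,H,.158)
u=np.array([np.cos(np.radians(th)),np.sin(np.radians(th))]); s=(P[m][:,:2]-q[:2])@u
print('far end along tool x',np.percentile(s,[.5,99,99.8]))"
```

```text
t 28.25 pos [0.4251 0.3282 0.3363] th -172.93 tilt -1.0 F [ 0.1  0.5 -2.4] w 0.381 ff 30.0
held [316. 244.] n 10762 c [0.4177 0.3266] sz [0.099  0.0617] ang 7.17 H [0.158 0.159 0.16 ]
far end along tool x [-0.04131057  0.05554164  0.05572095]
```

Call:
arm_command:
  targets:
    - [0,0,0,0,7]
    - [0,0,0,0,7]
    - [0,0,0,0,7]
    - [0,0,0,0,7]
    - [0,0,0,0,7]
    - [0,0,0,0,7]
    - [0,0,0,0,7]
    - [0,0,0,0,7]
    - [0,0,0,0,7]
    - [0,0,0,0,7]

```text
time_s: 29.13
position: [0.425, 0.3281, 0.3351]
ee_rot: [0.525, 0.851, -0.002, -0.001]
ft_force: [0.5, 0.3, -1.9]
width: 0.382
finger_force: 30.0
```

Call:
arm_command:
  targets:
    - [0,0,0,0,7]
    - [0,0,0,0,7]
    - [0,0,0,0,7]
    - [0,0,0,0,7]
    - [0,-4,0.76,0,0]
    - [0,-4,0.76,0,0]
    - [0,-4,0.76,0,0]
    - [0,-4,0.76,0,0]
    - [0,-4,0.76,0,0]
    - [0,-4,0.76,0,0]

```text
time_s: 29.97
position: [0.4665, 0.086, 0.3355]
ee_rot: [0.713, 0.701, -0.001, -0.001]
ft_force: [0.9, 0.3, -1.6]
width: 0.381
finger_force: 30.0
```

Call:
arm_command:
  targets:
    - [0,-4,0.76,0,0]
    - [0,-4,0.76,0,0]
    - [0,-4,0.76,0,0]
    - [0,-4,0.76,0,0]
    - [0,-4,0.76,0,0]
    - [0,-4,0.76,0,0]
    - [0,-4,0.76,0,0]
    - [0,-4,0.76,0,0]
    - [0,0,0,0,0]
    - [0,0,0,0,0]

```text
time_s: 30.8
position: [0.5224, -0.2348, 0.3352]
ee_rot: [0.714, 0.7, -0.0, -0.002]
ft_force: [0.8, 0.6, -2.2]
width: 0.378
finger_force: 30.0
```

```bash
python3 -c "
from h import *
pose(); p,im,d=snap('wrist','w12')
P=cloud(p,d);H=P[...,2]; rep('held',p,(H>.15)&(H<.165),H,.158)
rep('rib',p,(H>.016)&(H<.0225),H,.02);rep('fence',p,(H>.05)&(H<.06),H,.054)
rep('tube',p,(H>.044)&(H<.05),H,.048)"
```

```text
t 30.8 pos [ 0.5224 -0.2348  0.3352] th 88.89 tilt -1.0 F [ 0.8  0.6 -2.2] w 0.378 ff 30.0
held [316. 244.] n 10772 c [ 0.5206 -0.2292] sz [0.0985 0.0613] ang 88.08 H [0.157 0.158 0.159]
rib [467.  37.] n 246 c [ 0.6537 -0.0968] sz [0.0605 0.0044] ang 89.63 H [0.017 0.019 0.022]
rib [284. 152.] n 1030 c [ 0.4923 -0.2158] sz [0.1188 0.0183] ang 89.0 H [0.019 0.02  0.021]
rib [352. 165.] n 1440 c [ 0.553  -0.2206] sz [0.1135 0.0185] ang 88.88 H [0.019 0.02  0.021]
rib [412. 187.] n 2716 c [ 0.6052 -0.2321] sz [0.0588 0.1347] ang 0.28 H [0.019 0.02  0.021]
rib [482. 172.] n 1172 c [ 0.677  -0.2329] sz [0.1347 0.0209] ang 89.5 H [0.019 0.02  0.021]
rib [510. 162.] n 253 c [ 0.7092 -0.2082] sz [0.0612 0.0205] ang 83.84 H [0.017 0.019 0.022]
rib [426. 188.] n 253 c [ 0.6284 -0.2347] sz [0.1083 0.0029] ang 89.07 H [0.017 0.019 0.022]
rib [596. 224.] n 669 c [ 0.8088 -0.2781] sz [0.1282 0.0351] ang 76.1 H [0.017 0.019 0.022]
rib [504. 375.] n 282 c [ 0.7439 -0.4672] sz [0.0672 0.0361] ang 39.52 H [0.017 0.019 0.022]
fence [349.  87.] n 6485 c [ 0.5465 -0.1183] sz [0.0862 0.1093] ang 88.99 H [0.052 0.055 0.057]
fence [464.  98.] n 4249 c [ 0.6376 -0.1465] sz [0.0333 0.088 ] ang 88.73 H [0.052 0.056 0.057]
fence [624. 248.] n 1183 c [ 0.8097 -0.2822] sz [0.013  0.1241] ang 0.05 H [0.051 0.055 0.059]
fence [436. 274.] n 1888 c [ 0.6317 -0.305 ] sz [0.0183 0.1094] ang 88.7 H [0.051 0.052 0.053]
tube [456. 197.] n 4783 c [ 0.6458 -0.2352] sz [0.1094 0.038 ] ang 89.01 H [0.047 0.048 0.049]
tube [618. 237.] n 707 c [ 0.808  -0.2811] sz [0.1225 0.0098] ang 89.63 H [0.045 0.047 0.049]
tube [432. 264.] n 358 c [ 0.6316 -0.2981] sz [0.0043 0.1106] ang 88.76 H [0.045 0.047 0.049]
```

Call:
arm_command:
  targets:
    - [0,0,0.03,2.5,0]
    - [0,0,0,2.5,0]
    - [0,0,0,2.5,0]
    - [0,0,0,1.5,0]
    - [0,0,0,0.7,0]
    - [0,0,0,0.5,0]
    - [0,0,0,0.3,0]
    - [0,0,0,0.2,0]
    - [0,0,0,0,0]
    - [0,0,0,0,0]

```text
time_s: 31.68
position: [0.5236, -0.2333, 0.2315]
ee_rot: [0.713, 0.701, 0.0, 0.001]
ft_force: [-0.3, -0.1, -1.7]
width: 0.38
finger_force: 30.0
```

Call:
arm_command:
  targets:
    - [0,0,0,0.2,0]
    - [0,0,0,0.2,0]
    - [0,0,0,0,0]
    - [0,0,0,0,0]
    - [0,0,0,0,0]
    - [0,0,0,0,0]
    - [0,0,0,0,0]
    - [0,0,0,0,0]
    - [0,0,0,0,0]
    - [0,0,0,0,0]

```text
time_s: 32.52
position: [0.5233, -0.2332, 0.2267]
ee_rot: [0.713, 0.701, 0.0, 0.0]
ft_force: [-0.3, 0.5, -1.6]
width: 0.379
finger_force: 30.0
```

Call:
arm_command:
  targets:
    - [0,0,0,0.05,0]
    - [0.52,0,0,0,0]
    - [0.52,0,0,0,0]
    - [0.52,0,0,0,0]
    - [0.52,0,0,0,0]
    - [0.52,0,0,0,0]
    - [0.52,0,0,0,0]
    - [0.52,0,0,0,0]
    - [0.52,0,0,-1,0]
    - [0.52,0,0,-2,0]

```text
time_s: 33.35
position: [0.5224, -0.2326, 0.2545]
ee_rot: [0.713, 0.701, -0.0, -0.003]
ft_force: [0.7, 0.2, -0.5]
width: 0.518
finger_force: 0.0
```

Call:
arm_command:
  targets:
    - [0.52,0,0,-3,0]
    - [0.52,0,0,-4,0]
    - [0.52,0,0,-4,0]
    - [0.52,0,0,-3,0]
    - [0.8,0,0,0,0]
    - [0.8,0,0,0,0]
    - [0.8,0,0,0,0]
    - [0.8,0,0,0,0]
    - [0.8,0,0,0,0]
    - [0.8,0,0,0,0]

```text
time_s: 34.18
position: [0.523, -0.233, 0.3945]
ee_rot: [0.713, 0.701, -0.0, -0.002]
ft_force: [0.7, 0.0, -0.0]
width: 0.798
finger_force: 0.0
```

```bash
python3 -c "
from h import *
pose(); p,im,d=snap('wrist','w13')
P=cloud(p,d);H=P[...,2]
rep('fence',p,(H>.0515)&(H<.06),H,.052,mn=700); rep('tube',p,(H>.044)&(H<.0505),H,.048,mn=600)
q,im2,d2=snap('top','t13'); H=cloud(q,d2)[...,2]
rep('bar',q,(H>.02)&(H<.036),H,.029,(240,80,330,230),300); rep('lever',q,(H>.062)&(H<.1),H,.08,(310,120,365,200),60)"
```

```text
t 34.18 pos [ 0.523  -0.233   0.3945] th 89.07 tilt -1.0 F [ 0.7  0.  -0. ] w 0.798 ff 0.0
fence [340.  94.] n 3809 c [ 0.5465 -0.1212] sz [0.0803 0.1097] ang 89.14 H [0.052 0.056 0.057]
fence [435. 101.] n 2640 c [ 0.6389 -0.1463] sz [0.0324 0.0869] ang 89.4 H [0.052 0.056 0.057]
fence [579. 221.] n 807 c [ 0.816  -0.2793] sz [0.1507 0.0583] ang 67.49 H [0.052 0.056 0.059]
fence [327. 249.] n 1065 c [ 0.5332 -0.3057] sz [0.0175 0.1071] ang 89.2 H [0.052 0.052 0.053]
tube [317. 185.] n 3264 c [ 0.5214 -0.2351] sz [0.1098 0.036 ] ang 89.04 H [0.047 0.048 0.049]
tube [432. 184.] n 3370 c [ 0.646  -0.2351] sz [0.1087 0.038 ] ang 88.93 H [0.047 0.048 0.049]
tube [567. 230.] n 618 c [ 0.807  -0.2983] sz [0.1602 0.0218] ang 83.58 H [0.045 0.047 0.05 ]
bar [290. 166.] n 945 c [0.5707 0.0695] sz [0.035  0.2001] ang 87.94 H [0.026 0.029 0.031]
lever [344. 160.] n 412 c [ 0.5809 -0.0671] sz [0.0429 0.1179] ang 26.76 H [0.074 0.083 0.087]
```

View pics/t13.png

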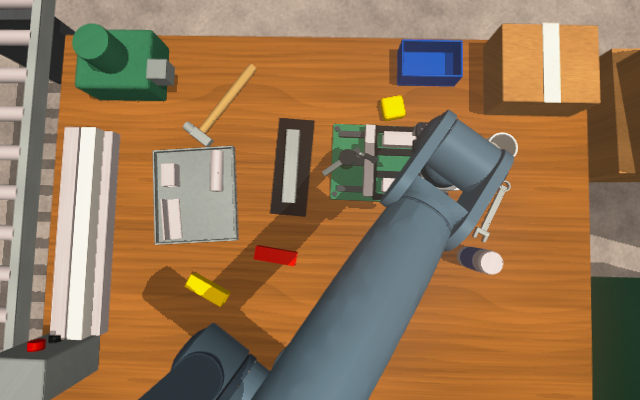

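Both tubes lie in the outer lanes, the bin keeps the angle, rod and offcut, the lever is still open, and the bar is unmoved at (290,166). Fetching the bar.

Call:
arm_command:
  targets:
    - [0.8,3.79,0.76,0,0]
    - [0.8,3.79,0.76,0,0]
    - [0.8,3.79,0.76,0,0]
    - [0.8,3.79,0.76,0,0]
    - [0.8,3.79,0.76,0,0]
    - [0.8,3.79,0.76,0,0]
    - [0.8,3.79,0.76,0,0]
    - [0.8,3.79,0.76,0,0]
    - [0.8,0,0,0,-7]
    - [0.8,0,0,0,-7]

```text
time_s: 35.12
position: [0.589, 0.0714, 0.3957]
ee_rot: [0.618, 0.786, -0.0, -0.0]
ft_force: [0.2, 0.4, -0.8]
width: 0.801
finger_force: 0.0
```

Call:
arm_command:
  targets:
    - [0.8,0,0,0,-7]
    - [0.8,0,0,0,-7]
    - [0.8,0,0,0,-7]
    - [0.8,0,0,0,-7]
    - [0.8,0,0,0,-7]
    - [0.8,0,0,0,-7]
    - [0.8,0,0,0,-7]
    - [0.8,0,0,0,-7]
    - [0.8,0,0,0,-7]
    - [0.8,0,0,0,-7]

```text
time_s: 35.95
position: [0.589, 0.069, 0.3957]
ee_rot: [0.057, 0.998, 0.0, -0.0]
ft_force: [-1.0, 0.9, 0.5]
width: 0.798
finger_force: 0.0
```

Call:
arm_command:
  targets:
    - [0.8,0,0,0,-4.9]
    - [0.8,0,0,3,0]
    - [0.8,0,0,3,0]
    - [0.8,0,0,3,0]
    - [0.8,0,0,2,0]
    - [0.8,0,0,0,0]
    - [0.8,0,0,0,0]
    - [0.8,0,0,0,0]
    - [0.8,0,0,0,0]
    - [0.8,0,0,0,0]

```text
time_s: 36.78
position: [0.5897, 0.069, 0.2882]
ee_rot: [0.018, 1.0, -0.0, 0.002]
ft_force: [-0.3, -0.1, 0.0]
width: 0.795
finger_force: 0.0
```

```bash
python3 -c "
from h import *
pose(); p,im,d=snap('wrist','w14')
P=cloud(p,d);H=P[...,2]
rep('bar',p,(H>.024)&(H<.033),H,.029,mn=600)"
```

```text
t 36.78 pos [0.5897 0.069  0.2882] th 177.97 tilt -1.0 F [-0.3 -0.1  0. ] w 0.795 ff 0.0
bar [314. 172.] n 10373 c [0.5696 0.0673] sz [0.034  0.1987] ang 87.99 H [0.028 0.029 0.03 ]
bar [554. 156.] n 1837 c [0.5526 0.2568] sz [0.1112 0.0138] ang 1.41 H [0.025 0.029 0.032]
bar [ 85. 136.] n 2093 c [ 0.5339 -0.0947] sz [0.0761 0.0835] ang 89.03 H [0.024 0.025 0.031]
bar [603. 266.] n 1916 c [0.6559 0.3229] sz [0.0875 0.0359] ang 53.98 H [0.025 0.026 0.026]
```

Call:
arm_command:
  targets:
    - [0.8,0,-0.2,2,0]
    - [0.8,0,0,3,0]
    - [0.8,0,0,2,0]
    - [0.8,0,0,0.9,0]
    - [0.8,0,0,0,0]
    - [0,0,0,0,0]
    - [0,0,0,0,0]
    - [0,0,0,0,0]
    - [0,0,0,0,0]
    - [0,0,0,0,0]
  squeeze: 55

```text
time_s: 37.67
position: [0.5893, 0.067, 0.2082]
ee_rot: [0.018, 1.0, -0.0, 0.001]
ft_force: [-0.6, 1.0, 0.9]
width: 0.478
finger_force: 0.0
```

Call:
arm_command:
  targets:
    - [0,0,0,0,0]
    - [0,0,0,0,0]
    - [0,0,0,0,0]
    - [0,0,0,-1,0]
    - [0,0,0,-2,0]
    - [0,0,0,-3,0]
    - [0,0,0,-3,0]
    - [0,0,0,-3,0]
    - [0,0,0,0,0]
    - [0,0,0,0,0]

```text
time_s: 38.5
position: [0.5892, 0.067, 0.3288]
ee_rot: [0.018, 1.0, -0.0, 0.002]
ft_force: [-0.3, 0.9, -3.5]
width: 0.357
finger_force: 55.0
```

```bash
python3 -c "
from h import *
q,th=pose(); p,im,d=snap('wrist','w15')
P=cloud(p,d);H=P[...,2]; m=(H>.13)&(H<.17); rep('bar',p,m,H,.155,mn=60)
rep('lever',p,(H>.07)&(H<.095),H,.082,mn=60)
u=np.array([np.cos(np.radians(th)),np.sin(np.radians(th))]); s=(P[m][:,:2]-q[:2])@u
print('ends',np.percentile(s,[.1,.3,99.5,99.9]))"
```

```text
t 38.5 pos [0.5892 0.067  0.3288] th 177.98 tilt -1.0 F [-0.3  0.9 -3.5] w 0.357 ff 55.0
bar [316. 177.] n 20385 c [0.5503 0.0675] sz [0.0628 0.157 ] ang 88.06 H [0.149 0.15  0.151]
bar [316. 367.] n 787 c [0.6596 0.0637] sz [0.0326 0.0112] ang 88.08 H [0.15  0.15  0.151]
lever [143. 210.] n 4040 c [ 0.5776 -0.0622] sz [0.0416 0.1128] ang 24.95 H [0.077 0.084 0.087]
lever [ 63. 222.] n 427 c [ 0.5836 -0.1325] sz [0.0345 0.0174] ang 77.71 H [0.07  0.071 0.072]
ends [-0.0810389  -0.08030262  0.11798947  0.11847639]
```

The bar is gripped as before. I'll go above the open lever at θ=126°.

Call:
arm_command:
  targets:
    - [0,2.15,-2.06,0,0]
    - [0,2.15,-2.06,0,0]
    - [0,2.15,-2.06,0,0]
    - [0,0,0,0,6.5]
    - [0,0,0,0,6.5]
    - [0,0,0,0,6.5]
    - [0,0,0,0,6.5]
    - [0,0,0,0,6.5]
    - [0,0,0,0,6.5]
    - [0,0,0,0,6.5]

```text
time_s: 39.38
position: [0.5212, 0.0077, 0.324]
ee_rot: [0.406, 0.914, -0.001, -0.003]
ft_force: [0.1, 0.1, -3.0]
width: 0.355
finger_force: 55.0
```

Call:
arm_command:
  targets:
    - [0,0,0,0,6.5]
    - [0,0,0,0,0]
    - [0,0,0,0,0]
    - [0,0,0,0,0]
    - [0,0,0,0,0]
    - [0,0,0,0,0]
    - [0,0,0,0,0]
    - [0,0,0,0,0]
    - [0,0,0,0,0]
    - [0,0,0,0,0]

```text
time_s: 40.22
position: [0.5223, 0.0075, 0.3272]
ee_rot: [0.454, 0.891, 0.0, 0.0]
ft_force: [-0.3, -0.4, -2.7]
width: 0.356
finger_force: 55.0
```

```bash
python3 -c "
from h import *
rel(); p,im,d=snap('wrist','w16')
P=cloud(p,d);H=P[...,2]; m=(H>.13)&(H<.17); rep('bar',p,m,H,.149,mn=60)"
```

```text
t 40.22 pos [0.5223 0.0075 0.3272] th 125.98 tilt -1.0 F [-0.3 -0.4 -2.7] w 0.356 ff 55.0
r 0.1103 az 125.93
bar [316. 177.] n 20482 c [0.4993 0.0367] sz [0.0659 0.1616] ang 36.01 H [0.148 0.149 0.15 ]
bar [316. 367.] n 786 c [ 0.5654 -0.0544] sz [0.0335 0.0114] ang 36.08 H [0.148 0.149 0.15 ]
```

Call:
arm_command:
  targets:
    - [0,0,0,1,0]
    - [0,0,0,1,0]
    - [0,0,0,1,0]
    - [0,0,0,0.8,0]
    - [0,0,0,0.7,0]
    - [0,0,0,0.7,0]
    - [0,0,0,0.7,0]
    - [0,0,0,0,0]
    - [0,0,0,0,0]
    - [0,0,0,0,0]

```text
time_s: 41.1
position: [0.5225, 0.0075, 0.2685]
ee_rot: [0.454, 0.891, 0.0, 0.0]
ft_force: [0.2, 0.6, -2.4]
width: 0.358
finger_force: 55.0
```

```bash
python3 -c "
from h import *
rel()"
```

```text
t 41.1 pos [0.5225 0.0075 0.2685] th 125.97 tilt -1.0 F [ 0.2  0.6 -2.4] w 0.358 ff 55.0
r 0.1102 az 125.85
```

Call:
arm_command:
  targets:
    - [0,0,0.58,0,3]
    - [0,0,0.58,0,3]
    - [0,0,0.58,0,3]
    - [0,0,0.58,0,3]
    - [0,0,0.58,0,3]
    - [0,0,0.58,0,3]
    - [0,0,0.58,0,3]
    - [0,0,0.58,0,3]
    - [0,0,0.58,0,3]
    - [0,0,0.58,0,3]

```text
time_s: 41.93
position: [0.5746, 0.0287, 0.268]
ee_rot: [0.67, 0.742, -0.003, -0.001]
ft_force: [-6.6, -5.5, -1.1]
width: 0.361
finger_force: 55.0
```

```bash
python3 -c "
from h import *
rel()"
```

```text
t 41.93 pos [0.5746 0.0287 0.268 ] th 95.83 tilt -1.0 F [-6.6 -5.5 -1.1] w 0.361 ff 55.0
r 0.1112 az 96.41
```

Call:
arm_command:
  targets:
    - [0,-0.02,0.58,0,3]
    - [0,-0.02,0.58,0,3]
    - [0,-0.02,0.58,0,3]
    - [0,-0.02,0.58,0,3]
    - [0,-0.02,0.58,0,3]
    - [0,-0.02,0.58,0,3]
    - [0,-0.02,0.58,0,3]
    - [0,-0.02,0.58,0,3]
    - [0,-0.02,0.58,0,3]
    - [0,-0.02,0.58,0,3]

```text
time_s: 42.77
position: [0.6323, 0.0199, 0.2687]
ee_rot: [0.839, 0.543, 0.0, 0.0]
ft_force: [0.4, 0.2, -2.3]
width: 0.354
finger_force: 55.0
```

Call:
arm_command:
  targets:
    - [0,-0.02,0.58,0,3]
    - [0,-0.02,0.58,0,3]
    - [0,-0.02,0.58,0,3]
    - [0,-0.02,0.58,0,3]
    - [0,-0.02,0.48,0,2.5]
    - [0,0,0,0,0]
    - [0,0,0,0,0]
    - [0,0,0,0,0]
    - [0,0,0,0,0]
    - [0,0,0,0,0]

```text
time_s: 43.6
position: [0.6554, 0.0054, 0.2682]
ee_rot: [0.901, 0.434, -0.0, -0.0]
ft_force: [0.1, 0.4, -2.5]
width: 0.36
finger_force: 55.0
```

```bash
python3 -c "
from h import *
rel(); p,im,d=snap('side','s17');q,im2,d2=snap('top','t17'); H=cloud(q,d2)[...,2]
rep('jaw',q,(H>.0515)&(H<.06),H,.056,(360,115,440,210),80); rep('tube',q,(H>.044)&(H<.051),H,.048,(360,115,440,210),80)"
```

```text
t 43.6 pos [0.6554 0.0054 0.2682] th 51.5 tilt -1.0 F [ 0.1  0.4 -2.5] w 0.36 ff 55.0
r 0.1108 az 51.89
jaw [380. 160.] n 745 c [ 0.5856 -0.1669] sz [0.036  0.1886] ang 88.91 H [0.053 0.055 0.058]
jaw [431. 176.] n 200 c [ 0.549  -0.3024] sz [0.0176 0.1344] ang 88.85 H [0.052 0.053 0.054]
tube [410. 139.] n 632 c [ 0.627  -0.2498] sz [0.1297 0.0777] ang 89.7 H [0.046 0.048 0.05 ]
tube [408. 186.] n 618 c [ 0.5119 -0.2473] sz [0.0657 0.1306] ang 0.9 H [0.046 0.048 0.05 ]
```

Through the dead point with no side force. A short press to make sure it is home, then centre again.

Call:
arm_command:
  targets:
    - [0,0,0.4,0,2]
    - [0,0,0.4,0,2]
    - [0,0,0.2,0,1]
    - [0,0,0,0,0]
    - [0,0,0,0,0]
    - [0,0,0,0,0]
    - [0,0,0,0,0]
    - [0,0,0,0,0]
    - [0,0,0,0,0]
    - [0,0,0,0,0]

```text
time_s: 44.53
position: [0.6632, -0.0012, 0.2682]
ee_rot: [0.919, 0.395, 0.0, -0.0]
ft_force: [0.7, -0.5, -3.4]
width: 0.357
finger_force: 55.0
```

Call:
arm_command:
  targets:
    - [0,0,-0.4,0,-2]
    - [0,0,-0.4,0,-2]
    - [0,0,-0.2,0,-1]
    - [0,0,0,0,0]
    - [0,0,0,0,0]
    - [0,0,0,0,0]
    - [0,0,0,0,0]
    - [0,0,0,0,0]
    - [0,0,0,0,0]
    - [0,0,0,0,0]

```text
time_s: 45.37
position: [0.6558, 0.0054, 0.2682]
ee_rot: [0.901, 0.434, 0.0, 0.0]
ft_force: [0.2, 0.0, -2.9]
width: 0.355
finger_force: 55.0
```

Call:
arm_command:
  targets:
    - [0,0,0,-1,0]
    - [0,0,0,-2,0]
    - [0,0,0,-2,0]
    - [0,0,0,-2,0]
    - [0,0,0,0,6.75]
    - [0,0,0,0,6.75]
    - [0,0,0,0,6.75]
    - [0,0,0,0,6.75]
    - [0,0,0,0,6.75]
    - [0,0,0,0,6.75]

```text
time_s: 46.2
position: [0.6558, 0.0055, 0.339]
ee_rot: [0.996, 0.093, 0.0, 0.0]
ft_force: [-1.1, -0.6, -3.1]
width: 0.355
finger_force: 55.0
```

Call:
arm_command:
  targets:
    - [0,0,0,0,6.75]
    - [0,0,0,0,6.75]
    - [0,-3.5,-1.92,0,0]
    - [0,-3.5,-1.92,0,0]
    - [0,-3.5,-1.92,0,0]
    - [0,0,0,2,0]
    - [0,0,0,2,0]
    - [0,0,0,2,0]
    - [0,0,0,2,0]
    - [0,0,0,0,0]

```text
time_s: 47.03
position: [0.5517, 0.0678, 0.2549]
ee_rot: [1.0, -0.022, -0.004, -0.0]
ft_force: [-1.1, 0.8, -3.4]
width: 0.357
finger_force: 55.0
```

```bash
python3 -c "
from h import *
pose(); p,im,d=snap('wrist','w18');H=cloud(p,d)[...,2]
rep('lever',p,(H>.065)&(H<.095),H,.082,(330,0,640,400)); rep('bar',p,(H>.055)&(H<.1),H,.075,(200,0,420,400))
cv2.imwrite('pics/w18.png',im[...,::-1])"
```

```text
t 47.03 pos [0.5517 0.0678 0.2549] th -2.53 tilt -1.0 F [-1.1  0.8 -3.4] w 0.357 ff 55.0
lever [341. 175.] n 6104 c [0.5866 0.0465] sz [0.0236 0.156 ] ang 88.3 H [0.075 0.076 0.078]
lever [572. 167.] n 10244 c [ 0.5984 -0.0615] sz [0.1121 0.0419] ang 63.4 H [0.076 0.083 0.087]
lever [336. 367.] n 187 c [0.4779 0.0578] sz [0.0075 0.0113] ang 88.34 H [0.077 0.077 0.078]
bar [316. 179.] n 20605 c [0.5852 0.0654] sz [0.0668 0.1635] ang 87.36 H [0.075 0.076 0.077]
bar [316. 367.] n 785 c [0.4712 0.0706] sz [0.034  0.0117] ang 87.48 H [0.077 0.077 0.078]
```

View pics/w18.png

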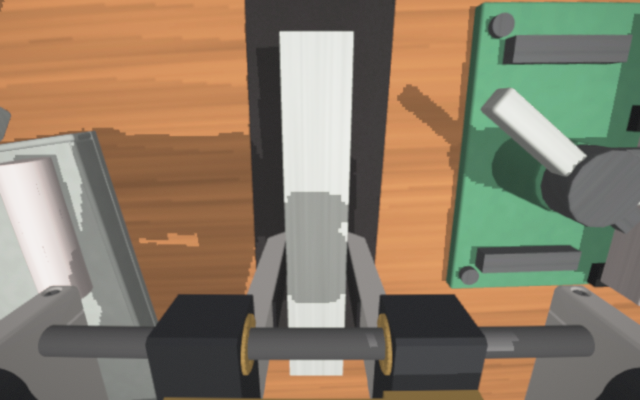

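The lever points up-left, its closed pose (490,100), and the bar is centred over the mat. Lowering and releasing.

Call:
arm_command:
  targets:
    - [0,0,0,1.5,0]
    - [0,0,0,1.5,0]
    - [0,0,0,1,0]
    - [0,0,0,0.5,0]
    - [0,0,0,0,0]
    - [0,0,0,0,0]
    - [0,0,0,0,0]
    - [0.8,0,0,0,0]
    - [0.8,0,0,0,0]
    - [0.8,0,0,0,0]

```text
time_s: 47.92
position: [0.554, 0.0676, 0.2142]
ee_rot: [1.0, -0.022, 0.001, 0.0]
ft_force: [0.2, 0.1, 0.1]
width: 0.532
finger_force: 0.0
```

Call:
arm_command:
  targets:
    - [0.8,0,0,0,0]
    - [0.8,0,0,0,0]
    - [0.8,0,0,0,0]
    - [0.8,0,0,-2,0]
    - [0.8,0,0,-4,0]
    - [0.8,0,0,-4,0]
    - [0.8,0,0,-4,0]
    - [0.8,0,-3,-3,0]
    - [0.8,0,-4,0,0]
    - [0.8,0,-4,0,0]

```text
time_s: 48.75
position: [0.5589, 0.1777, 0.3863]
ee_rot: [1.0, -0.023, 0.003, -0.0]
ft_force: [0.6, 0.4, -0.8]
width: 0.798
finger_force: 0.0
```

Call:
arm_command:
  targets:
    - [0.8,0,-4,0,0]
    - [0.8,0,-4,0,0]
    - [0.8,0,-4,0,0]
    - [0.8,0,0,0,0]
    - [0.8,0,0,0,0]
    - [0.8,0,0,0,0]
    - [0.8,0,0,0,0]
    - [0.8,0,0,0,0]
    - [0.8,0,0,0,0]
    - [0.8,0,0,0,0]

```text
time_s: 49.58
position: [0.5638, 0.2959, 0.3827]
ee_rot: [1.0, -0.023, 0.0, -0.0]
ft_force: [-0.5, 0.3, -0.0]
width: 0.799
finger_force: 0.0
```

```bash
python3 -c "
from h import *
pose(); q,im,d=snap('top','t19'); H=cloud(q,d)[...,2]
rep('bar',q,(H>.018)&(H<.036),H,.029,(262,80,320,230),300); rep('lever',q,(H>.062)&(H<.1),H,.08,(310,120,380,200),60)
rep('jaw/fence',q,(H>.0515)&(H<.06),H,.054,(360,115,440,210),80); 
T=(H>.0455)&(H<.051)
rep('tube',q,T,H,.048,(388,118,426,208),80)
cv2.imwrite('pics/t19c.png',cv2.resize(im[100:260,140:460,::-1],None,fx=2.4,fy=2.4,interpolation=cv2.INTER_CUBIC))"
```

```text
t 49.58 pos [0.5638 0.2959 0.3827] th -2.61 tilt -1.0 F [-0.5  0.3 -0. ] w 0.799 ff 0.0
bar [291. 165.] n 950 c [0.5715 0.0677] sz [0.0352 0.2001] ang 87.45 H [0.026 0.029 0.031]
lever [348. 155.] n 483 c [ 0.5907 -0.0825] sz [0.146  0.0515] ang 69.82 H [0.069 0.082 0.087]
jaw/fence [380. 160.] n 729 c [ 0.586  -0.1679] sz [0.0344 0.1891] ang 88.91 H [0.053 0.055 0.058]
jaw/fence [432. 154.] n 106 c [ 0.608  -0.3043] sz [0.0171 0.0847] ang 88.37 H [0.052 0.053 0.054]
tube [407. 138.] n 453 c [ 0.6472 -0.2392] sz [0.0984 0.0366] ang 89.03 H [0.046 0.048 0.05 ]
tube [406. 185.] n 450 c [ 0.5224 -0.2406] sz [0.0977 0.0362] ang 88.79 H [0.046 0.048 0.05 ]
```

View pics/t19c.png

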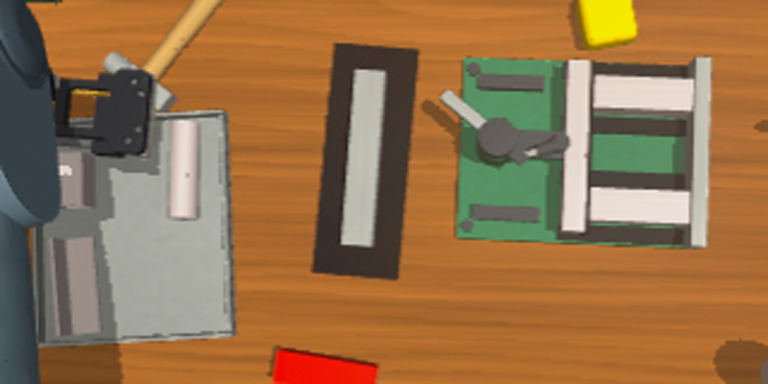

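The lever outline is the same as at the start (closed), both tubes sit between jaw and fence, the bar is on the mat and the arm is clear. I'll hand it in.

```bash
python3 -c "
from rig import *
print(finish_job())"
```

```text
the job is handed in; nothing more can be done
None
```

The job is handed in, with no verdict returned; in the last picture both tubes are clamped against the fence, the lever is fully closed, the bar is on the mat, and the angle, rod and offcut are still in the bin.

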